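# Weigh up an order of fittings, tip it into its carton and hang up the scoop pan

### The arm

A 6-joint arm with a two-finger parallel gripper is mounted at the origin on a cart in front of the work surface, level with it; the furniture and walls round the work are solid. World frame = base frame: x ahead of the robot, y to its left, z up, the work surface at z = 0. Lengths are in m, angles in rad, forces in N, time in s.
With the tool pointing down it reaches from about 0.425 to 0.95 m from the base axis. Payload 3.5 kg.
Tool frame: the origin (TCP) lies between the finger pads; the fingertips stand 19 mm ahead of it and the grasp point (between the pads) is the TCP; z points along the fingers, y is the line along which they close (so a half turn about z gives the same grasp; the last joint's range is limited). The gripper opens to 85 mm and grips with 20 to 120 N. Pads are 22 mm wide; open, the fingers measure 114 mm over their backs; the gripper's body (76 mm by 85 mm) begins 54 mm behind the grasp point. The pads swing forward as they close: fully open they stand 13 mm farther back than shut.
Start: joints at [-1.421, 0.286, 1.577, -0, 1.279, -0.15], TCP at [0.199, -0.645, 0.25] pointing down, gripper open.
Joint ranges: [-2.77, 2.77], [-0.9, 2.22], [0.21, 2.48], [-1.53, 4.67], [0.24, 2.81], [-2.84, 2.84]. Speed limits (rad/s): [2.79, 2.79, 3.14, 3.14, 3.14, 3.14].

### API

Orientations are given as a unit quaternion [x, y, z, w].
In Python, from plant import get_state, cams, ctrl gives the robot as it stands. The module is installed in compiled form; this text tells all that it offers.
- The arm moves only by the tool jog_arm, never from a script. Its argument "deltas" is text: rows parted by semicolons, each of 6 numbers parted by spaces: the shift along the world's x, y, z normalised to -1 to 1, where 1 is 0.02 m, then the turn, a rotation vector about the world's x, y, z normalised to -1 to 1, where 1 is 0.1 rad. In form: x y z ax ay az; .... A call has 1 to 20 rows; each row shifts and turns the commanded pose from where the row before left it; what a row does not reach is not made up. A row lasts 1/8 s, in which the tool goes at most 62.5 mm and 10.7 degrees, less where a joint would pass 70% of its speed; a pose out of reach is approached as far as the arm can. A call with a number of a shift or a turn outside -1 to 1 is refused whole. A call with a gripper value outside its range is refused whole. "gripper" is the opening, from 0 (shut) to 1 (fully open), set as the call begins (left out, the last holds). The fingers move at their own pace and stop on an object; "squeeze" is the grip in N (left out, the last holds). Time passes only in rows, so rows that do not move let the fingers close. It gives the time, the measured TCP pose, the force, the opening and the grip force at its end, in the units of the state.
- get_state(): the state, without advancing time (a new reading comes with each control period).
- cams.read_camera(name): name is "scene" or "top"; returns a dict with "color" (384x512x3 uint8, blue, green, red), "vfov" (degrees; the focal length in pixels is half the picture's height over the tangent of half this angle, whatever the lens; pixels are square), "cx", "cy" (the principal point, pixels), "rvec" (rotation vector, rad) and "tvec" (3), from world to camera coordinates, as OpenCV has them. Camera axes: x right, y down, z forward; pixel columns grow to the right and rows downward; lengths in m; the calibration is good to about 2 mm. A picture is of the moment at which its call begins. There is no depth.
- ctrl.sign_off(): hands the job in; it is judged then, once.
The state is a dict: "time": time; "qpos": joint angles; "dq": joint speeds; "joint_efforts": joint torques, N m; "eef_pos": TCP position; "tcp_rot": TCP orientation; "contact_force": force on the tool from outside, world axes, zero at the start; "wrist_torque": the same for the moment, N m; "opening": opening from 0.0 (shut) to 1.0 (fully open); "finger_force": force on a finger pad.
Only numpy, scipy, OpenCV 4.12 (cv2) and the standard library are available. Lean on these libraries where they do the work, as an engineer would, in place of code of your own. Each camera call takes 0.05 s, during which the arm holds its last target. There are 200 camera calls.

### The job

Make up the order on the bench scale: take the empty scoop pan off the rail stand, stand it centred on the scale's platter with its open end over the display side, and press the tare key fully down; then put every loose pipe elbow and brass nipple from the bench into the pan and take your hand off for a second or two so that the whole batch is weighed. Then lift the pan, tip the batch over its open end into the open carton (any fitting that misses goes back into the pan and is tipped in again), and hang the empty pan level by its back lip over the bar of the rail stand again, leaving the other things on the bench alone.

Things in the scene. Friction and masses are not known exactly. Their poses are not given: they have to be found in the camera images.
- scale: electronic bench scale, grey, 275 x 178 mm, fixed; origin on the bench under the centre of its platter; the console with display and key is at its -x end. Platter: a plate 165 x 145 mm, top 60 mm above the bench. Place and yaw differ from start to start, and it may change sides with the carton
- platter (a point): centre of the top of the scale's platter, axes as the scale's
- tare (a joint): travel of the tare key, a white round spring key 26 mm across on the scale's console: 0 = up, 0.006 m = fully down (5 N); springs back
- tare_top (a point): centre of the top face of the tare key, 46 mm above the bench when up; pressed straight down; its centre is 40 mm in front of the mouth of a pan that stands centred on the platter, mouth to the console
- pan: sheet-metal scoop pan, at the start hung on the rail stand, 200 mm long (x, -100 to +100), 150 mm wide (y), floor 3 mm thick; origin under the centre of the floor, z up. Open mouth without a wall at -x; side walls 45 mm high, falling to 20 mm at the mouth; back wall at x = +100 mm, 58 mm high. 0.26 kg. Fittings slide at 26 to 36 degrees of tilt; 55 empty it
- pan_grip (a point): middle of the upright black hand grip on the pan's back wall, at (98.5, 0, 90) mm in the pan's frame; the grip is 84 mm wide (y), 16 mm thick (x), from 72 to 108 mm above the pan's underside; pinch it from above across x
- pan_mouth (a point): middle of the floor's edge at the open mouth, at (-100, 0, 3) mm in the pan's frame
- pan_lip (a point): middle of the inner top face of the hanging lip, at (109, 0, 55) mm in the pan's frame: it rests on the bar. The lip, 110 mm wide, is folded out behind the back wall and down: 18 mm of gap inside (x = 100 to 118 mm) from z = 55 down to 46 mm, then flaring to 25 mm at its lower edge (z = 28 mm)
- rail_stand: dark steel stand, 230 mm wide (y), fixed; origin on the bench under its bar, front at -x. A level bar 12 mm thick runs along y at 155 mm height between uprights 190 mm apart; below it, at 108 to 129 mm, a flat back-rest strip with its face 10 mm in front (-x) of the bar's axis. The hung pan points to -x, back wall against the strip, floor 106 mm above the bench
- rail_top (a point): middle of the bar, on its upper side, 161 mm above the bench; axes as the stand's
- carton: open cardboard carton, 210 (x) x 190 (y) x 100 mm high, walls 5 mm, flaps turned down outside (adding 25 mm in front and behind, 15 mm at the sides), loose, 0.45 kg; origin under its centre
- elbow1: galvanised pipe elbow, 62 x 64 x 33 mm, 0.14 kg, lying flat, origin at the centre of its underside, z up. Two round arms 33 mm thick, axes at z = 16 mm: one along +y at x = -15 mm (ends at y = 32 mm; pinch across x at y = 16 mm), one along +x at y = -16 mm (ends at x = 31 mm; pinch across y at x = 15 mm). One of up to three; may be absent
- elbow2: galvanised pipe elbow, 62 x 64 x 33 mm, 0.14 kg, lying flat, origin at the centre of its underside, z up. Two round arms 33 mm thick, axes at z = 16 mm: one along +y at x = -15 mm (ends at y = 32 mm; pinch across x at y = 16 mm), one along +x at y = -16 mm (ends at x = 31 mm; pinch across y at x = 15 mm). One of up to three; may be absent
- elbow3: galvanised pipe elbow, 62 x 64 x 33 mm, 0.14 kg, lying flat, origin at the centre of its underside, z up. Two round arms 33 mm thick, axes at z = 16 mm: one along +y at x = -15 mm (ends at y = 32 mm; pinch across x at y = 16 mm), one along +x at y = -16 mm (ends at x = 31 mm; pinch across y at x = 15 mm). One of up to three; may be absent
- nipple1: brass hex nipple standing on end, 48 mm tall, threads 21 mm in diameter, hexagon in the middle (18 to 30 mm up) 26 mm across flats along x and 30 mm along y; origin at the centre of its foot, z along its axis. 0.09 kg. One of up to three; may be absent
- nipple2: brass hex nipple standing on end, 48 mm tall, threads 21 mm in diameter, hexagon in the middle (18 to 30 mm up) 26 mm across flats along x and 30 mm along y; origin at the centre of its foot, z along its axis. 0.09 kg. One of up to three; may be absent
- nipple3: brass hex nipple standing on end, 48 mm tall, threads 21 mm in diameter, hexagon in the middle (18 to 30 mm up) 26 mm across flats along x and 30 mm along y; origin at the centre of its foot, z along its axis. 0.09 kg. One of up to three; may be absent
- o_ring_box: bystander: small closed cardboard box, 61 x 90 x 70 mm; leave it where it is; origin at the centre of its underside
- black_tape: bystander: roll of black tape, 59 mm across, 19 mm high; leave it where it is; origin at the centre of its underside
- seal_pen: bystander: marker pen lying on the bench, 135 mm long; leave it where it is; origin at the centre of its underside
- cutters: bystander: side cutters, 150 mm long, lying on the bench; leave it where it is; origin at the centre of its underside

How it is judged:
On the way, in this order (a step that is already met when the one before it is completed fails the run):
1. the tare key is pressed down (beyond 4 mm) with the empty pan on the scale, its mouth towards the console (value of joint tare above 0.004 m and horizontal distance between pan and platter below 0.06 m and z of pan in the frame of platter between -0.006 and 0.008 m and angle between pan's own z axis and vertical below 0.06 rad and x of pan_mouth in the frame of platter below -0.06 m and not (x of elbow1 in the frame of pan between -0.1 and 0.1 m and y of elbow1 in the frame of pan between -0.075 and 0.075 m and z of elbow1 in the frame of pan between -0.005 and 0.1 m) and not (x of elbow2 in the frame of pan between -0.1 and 0.1 m and y of elbow2 in the frame of pan between -0.075 and 0.075 m and z of elbow2 in the frame of pan between -0.005 and 0.1 m) and not (x of elbow3 in the frame of pan between -0.1 and 0.1 m and y of elbow3 in the frame of pan between -0.075 and 0.075 m and z of elbow3 in the frame of pan between -0.005 and 0.1 m) and not (x of nipple1 in the frame of pan between -0.1 and 0.1 m and y of nipple1 in the frame of pan between -0.075 and 0.075 m and z of nipple1 in the frame of pan between -0.005 and 0.1 m) and not (x of nipple2 in the frame of pan between -0.1 and 0.1 m and y of nipple2 in the frame of pan between -0.075 and 0.075 m and z of nipple2 in the frame of pan between -0.005 and 0.1 m) and not (x of nipple3 in the frame of pan between -0.1 and 0.1 m and y of nipple3 in the frame of pan between -0.075 and 0.075 m and z of nipple3 in the frame of pan between -0.005 and 0.1 m)), for 0.1 s.
2. every fitting lies in the pan on the scale's platter, mouth towards the console, pan and fittings at rest and untouched by the robot, for a second (x of elbow1 in the frame of pan between -0.1 and 0.1 m and y of elbow1 in the frame of pan between -0.075 and 0.075 m and z of elbow1 in the frame of pan between -0.005 and 0.1 m and x of elbow2 in the frame of pan between -0.1 and 0.1 m and y of elbow2 in the frame of pan between -0.075 and 0.075 m and z of elbow2 in the frame of pan between -0.005 and 0.1 m and x of elbow3 in the frame of pan between -0.1 and 0.1 m and y of elbow3 in the frame of pan between -0.075 and 0.075 m and z of elbow3 in the frame of pan between -0.005 and 0.1 m and x of nipple1 in the frame of pan between -0.1 and 0.1 m and y of nipple1 in the frame of pan between -0.075 and 0.075 m and z of nipple1 in the frame of pan between -0.005 and 0.1 m and x of nipple2 in the frame of pan between -0.1 and 0.1 m and y of nipple2 in the frame of pan between -0.075 and 0.075 m and z of nipple2 in the frame of pan between -0.005 and 0.1 m and x of nipple3 in the frame of pan between -0.1 and 0.1 m and y of nipple3 in the frame of pan between -0.075 and 0.075 m and z of nipple3 in the frame of pan between -0.005 and 0.1 m and horizontal distance between pan and platter below 0.06 m and z of pan in the frame of platter between -0.006 and 0.008 m and angle between pan's own z axis and vertical below 0.06 rad and x of pan_mouth in the frame of platter below -0.06 m and linear speed of each of elbow1, elbow2, elbow3, nipple1, nipple2, nipple3, pan, carton below 0.03 m/s and contact force between each of the arm, the fingers and pan below 0.05 N and contact force between the fingers and elbow1 below 0.05 N and contact force between the fingers and elbow2 below 0.05 N and contact force between the fingers and elbow3 below 0.05 N and contact force between the fingers and nipple1 below 0.05 N and contact force between the fingers and nipple2 below 0.05 N and contact force between the fingers and nipple3 below 0.05 N), for 1 s.
3. the pan is tipped more than 26 degrees with its mouth over the carton, and every fitting is in the carton (x of elbow1 in the frame of carton between -0.105 and 0.105 m and y of elbow1 in the frame of carton between -0.095 and 0.095 m and z of elbow1 in the frame of carton between -0.005 and 0.1 m and x of elbow2 in the frame of carton between -0.105 and 0.105 m and y of elbow2 in the frame of carton between -0.095 and 0.095 m and z of elbow2 in the frame of carton between -0.005 and 0.1 m and x of elbow3 in the frame of carton between -0.105 and 0.105 m and y of elbow3 in the frame of carton between -0.095 and 0.095 m and z of elbow3 in the frame of carton between -0.005 and 0.1 m and x of nipple1 in the frame of carton between -0.105 and 0.105 m and y of nipple1 in the frame of carton between -0.095 and 0.095 m and z of nipple1 in the frame of carton between -0.005 and 0.1 m and x of nipple2 in the frame of carton between -0.105 and 0.105 m and y of nipple2 in the frame of carton between -0.095 and 0.095 m and z of nipple2 in the frame of carton between -0.005 and 0.1 m and x of nipple3 in the frame of carton between -0.105 and 0.105 m and y of nipple3 in the frame of carton between -0.095 and 0.095 m and z of nipple3 in the frame of carton between -0.005 and 0.1 m and angle between pan's own z axis and vertical above 0.45 rad and horizontal distance between pan_mouth and carton below 0.14 m and height (world z) of pan_mouth above 0.06 m), for 0.1 s.
At the end, for the whole second after the job is handed in: Every fitting lies inside the upright carton; the empty pan hangs on the rail stand with its lip's inner top face on the bar (within 10 mm across the bar, 45 mm along it, 6 mm in height) and level within 11 degrees; the pan at rest and released (x of elbow1 in the frame of carton between -0.105 and 0.105 m and y of elbow1 in the frame of carton between -0.095 and 0.095 m and z of elbow1 in the frame of carton between -0.005 and 0.1 m and x of elbow2 in the frame of carton between -0.105 and 0.105 m and y of elbow2 in the frame of carton between -0.095 and 0.095 m and z of elbow2 in the frame of carton between -0.005 and 0.1 m and x of elbow3 in the frame of carton between -0.105 and 0.105 m and y of elbow3 in the frame of carton between -0.095 and 0.095 m and z of elbow3 in the frame of carton between -0.005 and 0.1 m and x of nipple1 in the frame of carton between -0.105 and 0.105 m and y of nipple1 in the frame of carton between -0.095 and 0.095 m and z of nipple1 in the frame of carton between -0.005 and 0.1 m and x of nipple2 in the frame of carton between -0.105 and 0.105 m and y of nipple2 in the frame of carton between -0.095 and 0.095 m and z of nipple2 in the frame of carton between -0.005 and 0.1 m and x of nipple3 in the frame of carton between -0.105 and 0.105 m and y of nipple3 in the frame of carton between -0.095 and 0.095 m and z of nipple3 in the frame of carton between -0.005 and 0.1 m and x of pan_lip in the frame of rail_top between -0.01 and 0.01 m and y of pan_lip in the frame of rail_top between -0.045 and 0.045 m and z of pan_lip in the frame of rail_top between -0.006 and 0.0075 m and angle between pan's own z axis and vertical below 0.2 rad and linear speed of pan below 0.03 m/s and angle between carton's own z axis and vertical below 0.1 rad); the robot touches nothing.
It fails at once if the small box is moved more than 40 mm (distance of o_ring_box from where it was at the start of the episode above 0.04 m).
It fails at once if the tape roll is moved more than 40 mm (distance of black_tape from where it was at the start of the episode above 0.04 m).
It fails at once if the marker pen is moved more than 40 mm (distance of seal_pen from where it was at the start of the episode above 0.04 m).
It fails at once if the pair of cutters is moved more than 40 mm (distance of cutters from where it was at the start of the episode above 0.04 m).
Of elbow1, elbow2, elbow3, nipple1, nipple2, nipple3 only 3 to 6 are there at a start; the rules pass over those that are not, and their reading is None.
At some moment in a run one of elbow1, elbow2, elbow3, nipple1, nipple2, carton may be knocked a few centimetres aside while the robot is not near it.
It also fails if it takes over 210 s, if anything falls off the work surface, if the arm or the gripper's body presses on something with over 40 N, if the wrist force passes 120 N, or if a joint passes its speed limit or range.

## Working session

There is one attempt and no reset: what is moved stays moved. The work goes in short steps, Python scripts to look and compute and a tool call to move; the robot and the scene stay as the last step left them, time stands still between calls to the robot, and variables do not carry over. Pictures are saved under pics/ and viewed, at most 14 in all, crops included, and the job is handed in when it is done.

Besides the shell and the picture viewer there is one more tool, called after ">>>" by a JSON object that holds its "op" and its "data", one argument or row to a line. jog_arm: Moves the arm, as the interface text tells. Its arguments: {"type":"object","properties":{"deltas":{"type":"string"},"gripper":{"type":"number"},"squeeze":{"type":"number"}},"required":["deltas"]}

```bash
mkdir -p pics
cat > h.py <<'E'
import numpy as np, cv2
from plant import get_state, cams, ctrl
def grab(n):
    c=cams.read_camera(n); return c
def K(c):
    f=c["color"].shape[0]/2/np.tan(np.radians(c["vfov"])/2)
    return np.array([[f,0,c["cx"]],[0,f,c["cy"]],[0,0,1]])
def proj(c,P):
    return cv2.projectPoints(np.array(P,float).reshape(-1,3),np.array(c["rvec"],float),np.array(c["tvec"],float),K(c),None)[0].reshape(-1,2)
def ray(c,uv):
    R=cv2.Rodrigues(np.array(c["rvec"],float))[0]; t=np.array(c["tvec"],float).ravel()
    d=R.T@np.linalg.inv(K(c))@np.array([uv[0],uv[1],1.]); return -R.T@t,d
def atz(c,uv,z):
    o,d=ray(c,uv); return o+d*(z-o[2])/d[2]
def tri(c1,u1,c2,u2):
    o1,d1=ray(c1,u1);o2,d2=ray(c2,u2)
    s=np.linalg.lstsq(np.c_[d1,-d2],o2-o1,rcond=None)[0]
    a=o1+d1*s[0];b=o2+d2*s[1]; return (a+b)/2,np.linalg.norm(a-b)
E
python3 - <<'E'
from h import *
import pickle
cs={n:grab(n) for n in("scene","top")}
pickle.dump(cs,open("c0.pkl","wb"))
for n,c in cs.items():
    cv2.imwrite(f"pics/{n}0.png",cv2.resize(c["color"],(800,600),interpolation=cv2.INTER_CUBIC))
    o,d=ray(c,(c["cx"],c["cy"])); print(n,c["vfov"],c["cx"],c["cy"],o.round(3),d.round(3))
s=get_state();print(s)
E
```

```text
scene 47.65003186881926 255.29961347119882 196.42316266075736 [-0.797 -0.63   0.842] [ 0.813  0.399 -0.424]
top 47.9813010359618 254.03952577373147 203.4708010639491 [0.373 0.024 1.365] [ 0.132  0.008 -0.991]
{'time': 0.1, 'qpos': array([-1.42102931e+00,  2.87094806e-01,  1.57804258e+00, -9.34522350e-06,
        1.27862752e+00, -1.50054956e-01]), 'dq': array([-2.74764120e-04, -3.41953926e-03, -4.67720505e-03, -5.37209681e-06,
        2.60852174e-03, -1.67305272e-04]), 'joint_efforts': array([ 4.84019492e-04, -4.07298696e+01, -2.93698043e+01, -1.70020699e-04,
        3.34567791e-03, -1.27656170e-05]), 'eef_pos': array([ 0.19926697, -0.6443258 ,  0.24906716]), 'tcp_rot': array([ 9.88783591e-01,  1.49351363e-01, -4.31675747e-06, -1.08612969e-03]), 'contact_force': array([ 0.60335813, -0.31301482, -0.11790432]), 'wrist_torque': array([ 0.01303663, -0.00840348,  0.04452605]), 'finger_force': 0.0, 'opening': 0.9994072499138585}
```

View pics/scene0.png

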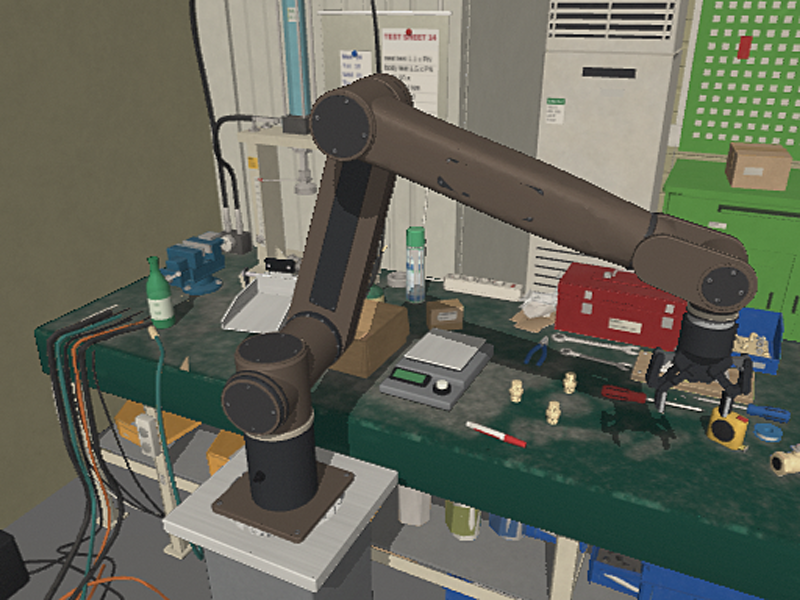

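View pics/top0.png

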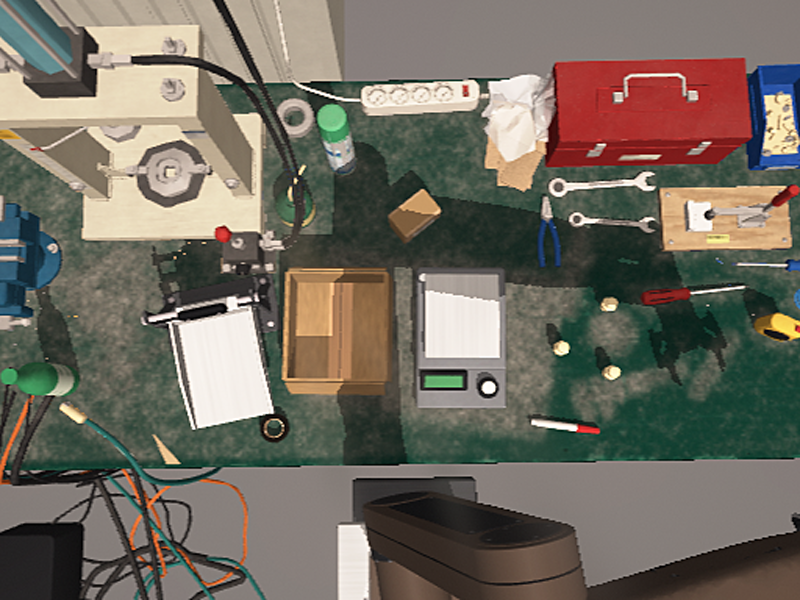

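Scene: hidden-arm view with three nipples near (516,390), (570,381), (553,412), scale at (440,365), carton and hung pan behind the arm. Top: the same nipples at (562,348), (609,304), (611,372), scale (460,335), carton (337,330), pan (222,355), pen (565,425). No elbow visible so far. I'll enlarge the details.

Run:
```python
from h import *
import pickle
cs=pickle.load(open("c0.pkl","rb"))
t=cs["top"]["color"]; s=cs["scene"]["color"]
a=cv2.resize(t[160:290,80:420],(800,306),interpolation=cv2.INTER_CUBIC) #x2.353
b=cv2.resize(s[180:310,310:512],(457,294),interpolation=cv2.INTER_CUBIC) #x2.262
d=cv2.resize(s[160:260,130:290],(343,214),interpolation=cv2.INTER_CUBIC) #2.144
m=np.zeros((600,800,3),np.uint8); m[:306]=a; m[306:,:457]=b; m[306:520,457:]=d
cv2.imwrite("pics/crop1.png",m)
for uv,z in [((562,348),.048),((609,304),.048),((611,372),.048),((488,387),.046),((461,330),.06),((337,330),.1),((274,427),.0),((565,425),0),((777,327),0)]:
    print(uv,atz(cs["top"],np.array(uv)*.64,z).round(4))
print(atz(cs["scene"],np.array((785,462))*.64,.016).round(3))
```

```text
(562, 348) [ 0.4832 -0.2876  0.048 ]
(609, 304) [ 0.5684 -0.3843  0.048 ]
(611, 372) [ 0.4347 -0.3803  0.048 ]
(488, 387) [ 0.41   -0.1407  0.046 ]
(461, 330) [ 0.5209 -0.0903  0.06  ]
(337, 330) [0.5208 0.1473 0.1   ]
(274, 427) [0.3392 0.2845 0.    ]
(565, 425) [ 0.3331 -0.2972  0.    ]
(777, 327) [ 0.5219 -0.736   0.    ]
[ 0.468 -0.829  0.016]
```

View pics/crop1.png

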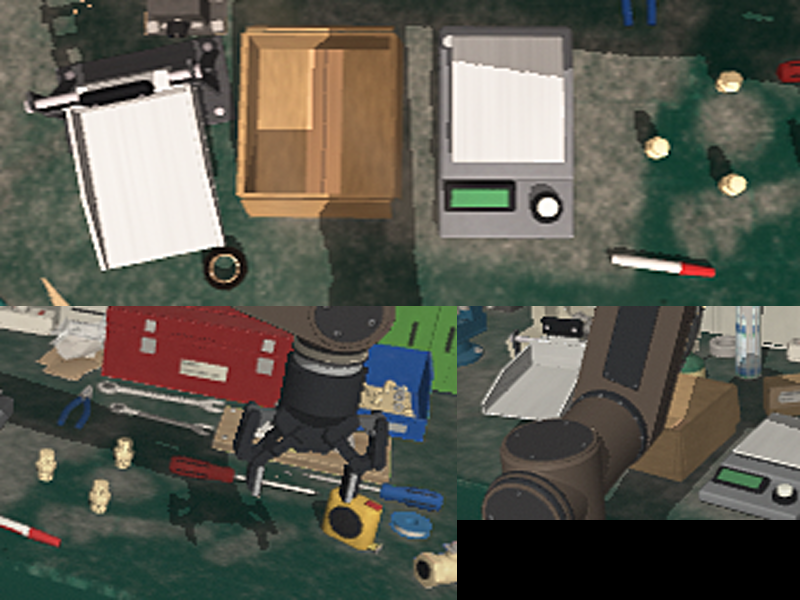

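Run:
```python
from h import *
import pickle
cs=pickle.load(open("c0.pkl","rb"))
t=cs["top"]["color"]; s=cs["scene"]["color"]
m=np.zeros((600,800,3),np.uint8)
R=lambda im,k:cv2.resize(im,None,fx=k,fy=k,interpolation=cv2.INTER_CUBIC)
m[:500,:500]=R(t[180:280,85:185],5); m[:275,500:]=R(s[160:215,135:195],5)
m[275:515,500:676]=R(s[280:310,490:512],8)
cv2.imwrite("pics/crop2.png",m)
```

```text
(no output)
```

View pics/crop2.png

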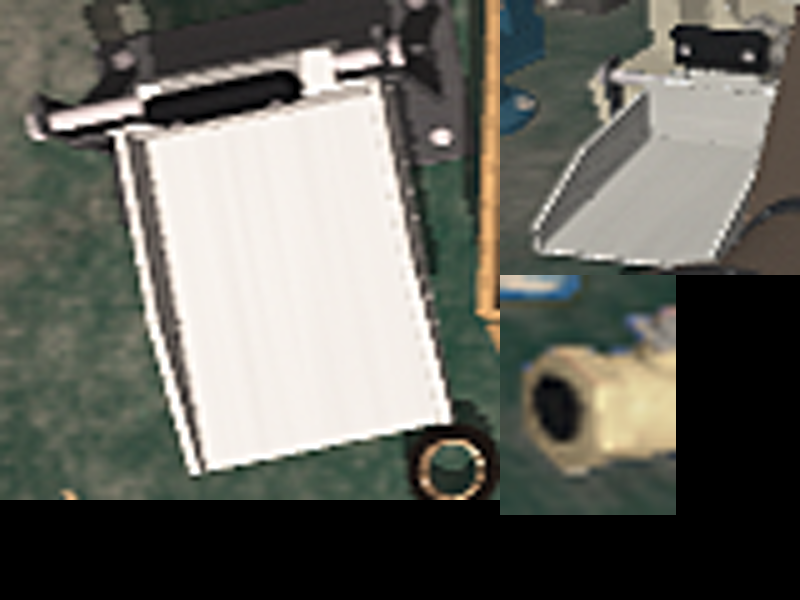

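```bash
cat > m1.py <<'E'
from h import *
import pickle
from scipy.optimize import least_squares
cs=pickle.load(open("c0.pkl","rb")); T,S=cs["top"],cs["scene"]
ct=lambda u,v:((u+.5)/5-.5+85,(v+.5)/5-.5+180)
sc=lambda u,v:((u-500+.5)/5-.5+135,(v+.5)/5-.5+160)
obs=[(T,ct(204,470),(-100,73.5,3)),(T,ct(452,420),(-100,-73.5,3)),(T,ct(193,474),(-100,75,20)),(T,ct(150,138),(98,73.5,3)),
(T,ct(222,88),(98.5,0,108)),(S,sc(673,27),(90.5,42,108)),(S,sc(770,30),(90.5,-42,108)),(S,sc(768,70),(90.5,-42,72)),(S,sc(675,67),(90.5,42,72)),(S,sc(540,247),(-100,73.5,3)),(S,sc(716,262),(-100,-73.5,3))]
def tr(p,P):
    x,y,z,a=p; R=np.array([[np.cos(a),-np.sin(a),0],[np.sin(a),np.cos(a),0],[0,0,1]])
    return R@(np.array(P)/1000.)+[x,y,z]
f=lambda p:np.ravel([proj(c,tr(p,P))[0]-uv for c,uv,P in obs])
r=least_squares(f,[.45,.35,.1,.2],loss="soft_l1"); print("pan",r.x.round(4)); print(r.fun.reshape(-1,2).round(1).tolist())
print("grip",tr(r.x,(98.5,0,90)).round(4))
# nipples
def blobs(c,box):
    h=cv2.cvtColor(c["color"],cv2.COLOR_BGR2HSV); b=c["color"].astype(int)
    m=((b[...,2]>150)&(b[...,2]-b[...,0]>25)&(abs(b[...,2]-b[...,1])<60)).astype(np.uint8)
    x0,y0,x1,y1=box; k=np.zeros_like(m);k[y0:y1,x0:x1]=m[y0:y1,x0:x1]
    n,_,st,ce=cv2.connectedComponentsWithStats(k); return [(ce[i],st[i]) for i in range(1,n) if st[i,4]>12]
bt=blobs(T,(340,180,405,250)); bs=blobs(S,(322,232,375,275))
for c,s in bt:print("T",c.round(1),s)
for c,s in bs:print("S",c.round(1),s)
for c,_ in bt:
    for d,_ in bs:
        P,e=tri(T,c,S,d)
        if e<.008: print(P.round(4),round(e,4))
q=lambda u,v:((u+.5)/2.353-.5+80,(v+.5)/2.353-.5+160)
print("platter",[atz(T,q(*u),.06)[:2].round(3).tolist() for u in((452,36),(564,36),(564,163),(452,163))])
print("tare",atz(T,q(547,208),.046).round(3))
print("tare tri",tri(T,q(547,207),S,(442*.64,386*.64)))
print("carton",[atz(T,q(*u),.1)[:2].round(3).tolist() for u in((244,30),(396,28),(398,197),(240,200))])
E
python3 m1.py
```

```text
pan [0.4543 0.3549 0.103  0.1851]
[[0.1, 0.3], [0.5, 0.0], [-0.1, -0.2], [0.0, 0.1], [-0.5, -0.2], [-0.1, -0.2], [-0.3, 1.0], [0.7, 1.3], [0.3, -0.0], [-0.4, -1.7], [-0.0, -0.3]]
grip [0.5511 0.373  0.193 ]
T [389.7 194.4] [385 191  11   8  69]
T [358.9 222.1] [354 218  11  10  68]
T [391.3 238. ] [386 234  11   9  73]
S [364.1 245.2] [361 239   7  13  62]
S [330.  249.4] [326 243   9  14  88]
S [353.9 263.5] [350 257   9  15  93]
[ 0.5726 -0.3914  0.0197] 0.0029
[ 0.487  -0.2905  0.0235] 0.0011
[ 0.4358 -0.3881  0.0238] 0.001
platter [[0.634, -0.022], [0.631, -0.169], [0.465, -0.162], [0.468, -0.018]]
tare [ 0.409 -0.14   0.046]
tare tri (array([ 0.41054451, -0.14200757,  0.03667296]), np.float64(0.0012687451175492303))
carton [[0.639, 0.243], [0.638, 0.05], [0.424, 0.051], [0.424, 0.247]]
```

>>> {"op": "jog_arm", "data": {
  "deltas": "0.7 0.95 0.1 0 0 0.28;0.7 0.95 0.1 0 0 0.28;0.7 0.95 0.1 0 0 0.28;0.7 0.95 0.1 0 0 0.28;0.7 0.95 0.1 0 0 0.28;0.7 0.95 0.1 0 0 0.28;0.7 0.95 0.1 0 0 0.28;0.7 0.95 0.1 0 0 0.28;0.7 0.95 0.1 0 0 0.28;0.7 0.95 0.1 0 0 0.28;0.7 0.95 0.1 0 0 0.28;0.7 0.95 0.1 0 0 0.28;0.7 0.95 0.1 0 0 0.28;0.7 0.95 0.1 0 0 0.28;0.7 0.95 0.1 0 0 0.28;0.7 0.95 0.1 0 0 0.28;0.7 0.95 0.1 0 0 0.28;0.7 0.95 0.1 0 0 0.28;0.7 0.95 0.1 0 0 0.28;0.7 0.95 0.1 0 0 0.28",
  "gripper": 0.6,
  "squeeze": 90
}}

```text
time: 2.6
eef_pos: [0.48, -0.2635, 0.2905]
tcp_rot: [0.909, 0.418, 0.0, 0.0]
contact_force: [-0.4, 0.2, 0.2]
opening: 0.601
finger_force: 0.0
```

>>> {"op": "jog_arm", "data": {
  "deltas": "0.1 1 0 0 0 0.28;0.1 1 0 0 0 0.28;0.1 1 0 0 0 0.28;0.1 1 0 0 0 0.28;0.1 1 0 0 0 0.28;0.1 1 0 0 0 0.28;0.1 1 0 0 0 0.28;0.1 1 0 0 0 0.28;0.1 1 0 0 0 0.28;0.1 1 0 0 0 0.28;0.1 1 0 0 0 0.28;0.1 1 0 0 0 0.28;0.1 1 0 0 0 0.28;0.1 1 0 0 0 0.28;0.1 1 0 0 0 0.28;0.1 1 0 0 0 0.28;0.1 1 0 0 0 0.28;0.1 1 0 0 0 0.28;0.1 1 0 0 0 0.28;0.1 1 0 0 0 0.28"
}}

```text
time: 5.1
eef_pos: [0.5192, 0.1365, 0.2903]
tcp_rot: [0.758, 0.653, -0.0, -0.0]
contact_force: [-0.4, 0.0, -0.6]
opening: 0.597
finger_force: 0.0
```

>>> {"op": "jog_arm", "data": {
  "deltas": "0.13 0.98 0 0 0 0.28;0.13 0.98 0 0 0 0.28;0.13 0.98 0 0 0 0.28;0.13 0.98 0 0 0 0.28;0.13 0.98 0 0 0 0.28;0.13 0.98 0 0 0 0.28;0.13 0.98 0 0 0 0.28;0.13 0.98 0 0 0 0.28;0.13 0.98 0 0 0 0.28;0.13 0.98 0 0 0 0.28;0.13 0.98 0 0 0 0.28;0.13 0.98 0 0 0 0.28;0 0 0 0 0 0"
}}

```text
time: 6.72
eef_pos: [0.5505, 0.3717, 0.29]
tcp_rot: [0.638, 0.77, -0.0, -0.0]
contact_force: [0.4, -0.1, 0.1]
opening: 0.599
finger_force: 0.0
```

```bash
cat >> h.py <<'E'
from scipy.spatial.transform import Rotation as Ro
def st():
    s=get_state(); R=Ro.from_quat(s["tcp_rot"]).as_matrix()
    print("t",round(s["time"],2),"p",s["eef_pos"].round(4),"ty",round(np.arctan2(R[1,1],R[0,1]),4),"tz",R[:,2].round(3),"op",round(s["opening"],3),"ff",round(s["finger_force"],1),"F",s["contact_force"].round(1),"q",s["qpos"].round(2)); return s
E
python3 - <<'E'
from h import *
st()
import pickle
cs={n:grab(n) for n in("scene","top")}
pickle.dump(cs,open("c1.pkl","wb"))
m=np.zeros((600,800,3),np.uint8)
R=lambda im,k:cv2.resize(im,None,fx=k,fy=k,interpolation=cv2.INTER_CUBIC)
m[:600,:400]=R(cs["top"]["color"][140:290,85:185],4); m[:400,400:]=R(cs["scene"]["color"][120:220,110:210],4)
cv2.imwrite("pics/p1.png",m)
E
```

```text
t 6.72 p [0.5505 0.3717 0.29  ] ty 0.187 tz [-0. -0. -1.] op 0.599 ff 0.0 F [ 0.4 -0.1  0.1] q [ 0.44  0.24  1.56 -0.    1.34  0.25]
```

View pics/p1.png

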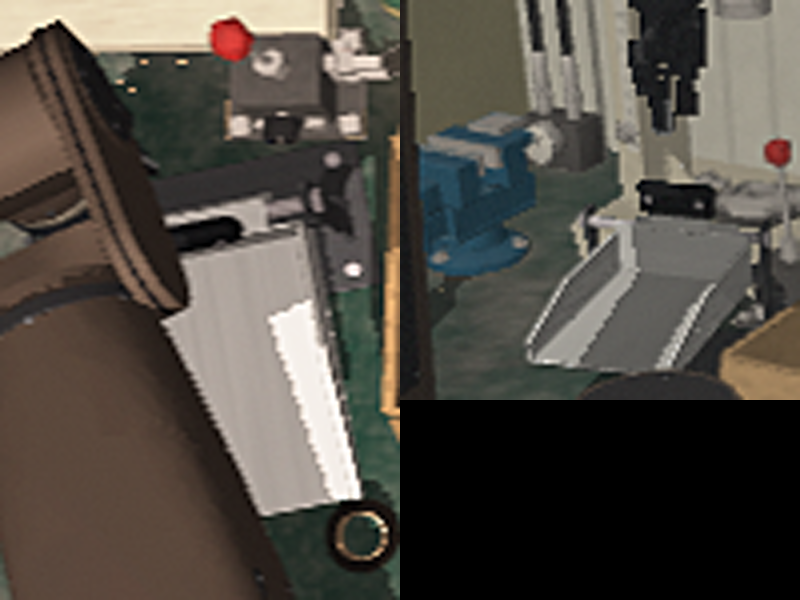

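Run:
```python
from h import *
import pickle
cs=pickle.load(open("c1.pkl","rb"));S=cs["scene"];T=cs["top"]
sc=lambda u,v:np.array(((u-400+.5)/4-.5+110,(v+.5)/4-.5+120))
inv=lambda p:((p[:,0]+.5-110)*4+400,(p[:,1]+.5-120)*4)
print("tip proj",inv(proj(S,[[.5505,.3717,.271],[.5505,.3717,.29]])))
x,y,z,a=.4543,.3549,.106,.185
R=np.array([[np.cos(a),-np.sin(a),0],[np.sin(a),np.cos(a),0],[0,0,1]])
P=np.array([(90.5,42,108),(90.5,-42,108),(90.5,-42,72),(90.5,42,72),(-100,73.5,3),(-100,-73.5,3)])/1000@R.T+[x,y,z]
print("model z.106",np.round(inv(proj(S,P))))
t=proj(T,[(R@[.0985,0,.108]+[x,y,z])]); print("top grip",(t+.5-[85,140])*4)
```

```text
tip proj (array([675.75201554, 674.16715562]), array([126.12641518, 107.9717745 ]))
model z.106 [[638. 715. 718. 641. 530. 673.]
 [178. 186. 219. 211. 349. 366.]]
top grip [[174.56226187 229.20265921]]
```

>>> {"op": "jog_arm", "data": {
  "deltas": "0.03 0.05 -0.8 0 0 0;0 0 -0.8 0 0 0;0 0 -0.8 0 0 0;0 0 -0.8 0 0 0;0 0 -0.8 0 0 0;0 0 -0.6 0 0 0;0 0 0 0 0 0"
}}

```text
time: 7.7
eef_pos: [0.5506, 0.3711, 0.1967]
tcp_rot: [0.639, 0.769, -0.001, -0.001]
contact_force: [-0.3, -0.9, 0.3]
opening: 0.602
finger_force: 0.0
```

>>> {"op": "jog_arm", "data": {
  "deltas": "0 0 0 0 0 0;0 0 0 0 0 0;0 0 0 0 0 0;0 0 0 0 0 0;0 0 0 0 0 0;0 0 0 0 0 0",
  "gripper": 0
}}

```text
time: 8.45
eef_pos: [0.5511, 0.3716, 0.1999]
tcp_rot: [0.639, 0.77, 0.0, -0.0]
contact_force: [-3.9, -0.8, 5.7]
opening: 0.176
finger_force: 89.0
```

>>> {"op": "jog_arm", "data": {
  "deltas": "0 0 0.5 0 0 0;0 0 0.9 0 0 0;0 0 0.9 0 0 0;0 0 0.9 0 0 0;0 0 0.9 0 0 0;0 0 0.6 0 0 0;0 0 0 0 0 0"
}}

```text
time: 9.32
eef_pos: [0.5517, 0.3716, 0.2941]
tcp_rot: [0.639, 0.769, 0.001, 0.001]
contact_force: [0.3, 0.1, -3.4]
opening: 0.172
finger_force: 87.9
```

>>> {"op": "jog_arm", "data": {
  "deltas": "0 -0.5 0 0 0 0;0 -1 0 0 0 0;0 -1 0 0 0 0;0 -1 0 0 0 -0.1;0 -1 0 0 0 -0.1;0 -1 0 0 0 -0.1;0 -1 0 0 0 -0.1;0.2 -1 0 0 0 -0.1;0.3 -1 0 0 0 -0.1;0.3 -1 0 0 0 -0.1;0.3 -1 0 0 0 -0.1;0.3 -1 0 0 0 -0.1;0.3 -1 0 0 0 -0.1;0.3 -1 0 0 0 -0.1;0.3 -1 0 0 0 -0.1;0.3 -1 0 0 0 -0.1;0.3 -1 0 0 0 -0.1;0.3 -1 0 0 0 -0.1;0.3 -1 0 0 0 -0.1;0.3 -1 0 0 0 -0.1"
}}

```text
time: 11.82
eef_pos: [0.6276, -0.02, 0.2923]
tcp_rot: [0.702, 0.712, 0.0, -0.0]
contact_force: [-0.1, 0.3, -3.2]
opening: 0.175
finger_force: 87.9
```

>>> {"op": "jog_arm", "data": {
  "deltas": "0.3 -0.8 0 0 0 -0.1;0.3 -0.8 0 0 0 -0.1;0.3 -0.8 0 0 0 -0.1;0.2 -0.8 0 0 0 -0.1;0.1 -0.7 0 0 0 0;0 0 0 0 0 0;0 0 0 0 0 0"
}}

```text
time: 12.7
eef_pos: [0.6511, -0.0964, 0.2923]
tcp_rot: [0.716, 0.698, 0.0, -0.0]
contact_force: [0.0, -0.5, -2.9]
opening: 0.175
finger_force: 87.9
```

Run:
```python
from h import *
st()
import pickle
cs={n:grab(n) for n in("scene","top")}
pickle.dump(cs,open("c2.pkl","wb"))
m=np.zeros((600,800,3),np.uint8)
R=lambda im,k:cv2.resize(im,None,fx=k,fy=k,interpolation=cv2.INTER_CUBIC)
m[:600,:400]=R(cs["top"]["color"][130:280,240:340],4); m[:520,400:]=R(cs["scene"]["color"][150:280,230:330],4)
cv2.imwrite("pics/p2.png",m)
```

```text
t 12.7 p [ 0.6511 -0.0964  0.2923] ty -0.025 tz [-0.     0.001 -1.   ] op 0.175 ff 87.9 F [ 0.  -0.5 -2.9] q [-0.3   0.22  1.58  0.    1.34 -0.28]
```

View pics/p2.png

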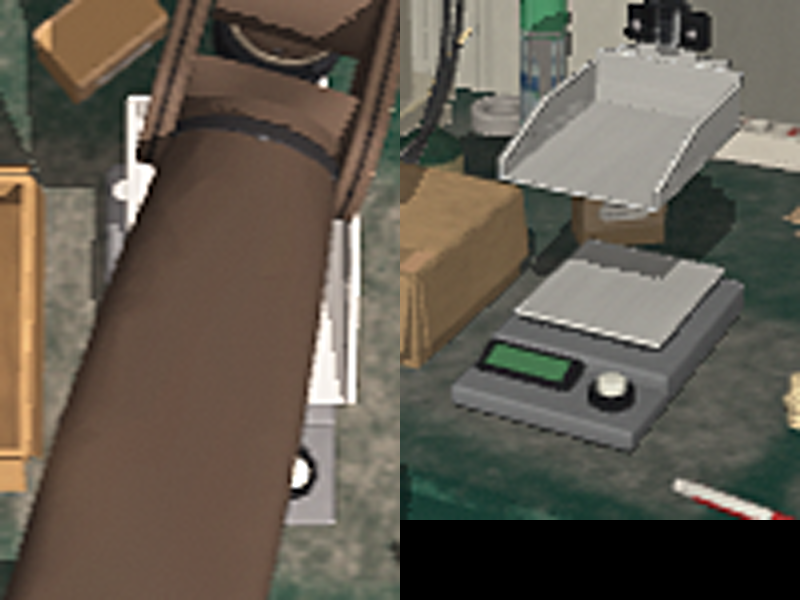

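Run:
```python
from h import *
import pickle
cs=pickle.load(open("c2.pkl","rb"));S=cs["scene"]
sc=lambda u,v:np.array(((u-400+.5)/4-.5+230,(v+.5)/4-.5+150))
inv=lambda p:np.round(np.c_[(p[:,0]+.5-230)*4+400,(p[:,1]+.5-150)*4])
for u in((515,312),(597,240),(725,268),(658,347)): print("plat",atz(S,sc(*u),.06).round(4))
print("tare",atz(S,sc(612,384),.046).round(4))
a=-.025;R=np.array([[np.cos(a),-np.sin(a),0],[np.sin(a),np.cos(a),0],[0,0,1]])
o=np.array([.6511,-.0964,.2923-.0939])-R@[.0985,-.0015,0]
print("pan",o)
print(inv(proj(S,np.array([(-100,75,0),(-100,-75,0),(-100,75,20),(-100,-75,20),(100,-75,45),(100,75,58)])/1000@R.T+o)).tolist())
```

```text
plat [ 0.462  -0.0234  0.06  ]
plat [ 0.6284 -0.0341  0.06  ]
plat [ 0.6256 -0.1689  0.06  ]
plat [ 0.4586 -0.1652  0.06  ]
tare [ 0.4051 -0.1438  0.046 ]
pan [ 0.55266828 -0.09243823  0.1984    ]
[[502.0, 177.0], [660.0, 210.0], [502.0, 156.0], [660.0, 189.0], [745.0, 82.0], [598.0, 44.0]]
```

>>> {"op": "jog_arm", "data": {
  "deltas": "-0.15 -0.1 -0.6 0 0 0;-0.15 -0.05 -0.9 0 0 0;0 0 -0.9 0 0 0;0 0 -0.9 0 0 0;0 0 -0.9 0 0 0;0 0 -0.9 0 0 0;0 0 -0.8 0 0 0;0 0 -0.4 0 0 0;0 0 -0.2 0 0 0;0 0 -0.2 0 0 0;0 0 -0.1 0 0 0;0 0 -0.1 0 0 0;0 0 0 0 0 0;0 0 0 0 0 0"
}}

```text
time: 14.55
eef_pos: [0.6455, -0.0998, 0.1549]
tcp_rot: [0.716, 0.698, 0.0, 0.0]
contact_force: [0.7, 1.0, -1.8]
opening: 0.174
finger_force: 88.1
```

>>> {"op": "jog_arm", "data": {
  "deltas": "0 0 -0.1 0 0 0;0 0 0 0 0 0;0 0 0 0 0 0"
}}

```text
time: 14.92
eef_pos: [0.646, -0.0998, 0.154]
tcp_rot: [0.716, 0.698, 0.001, 0.001]
contact_force: [2.6, 0.9, 5.9]
opening: 0.174
finger_force: 89.1
```

>>> {"op": "jog_arm", "data": {
  "deltas": "0 0 0 0 0 0;0 0 0 0 0 0;0 0 0 0 0 0;0 0 0 0 0 0",
  "gripper": 0.6
}}

```text
time: 15.42
eef_pos: [0.6449, -0.0997, 0.1519]
tcp_rot: [0.716, 0.698, -0.0, -0.0]
contact_force: [-0.5, 0.5, -0.5]
opening: 0.6
finger_force: 0.0
```

>>> {"op": "jog_arm", "data": {
  "deltas": "0 0 0.5 0 0 0;0 0 1 0 0 0;0 0 1 0 0 0;0 0 1 0 0 0;0 0 1 0 0 0;0 0 1 0 0 0;0 0 1 0 0 0"
}}

```text
time: 16.3
eef_pos: [0.6451, -0.0997, 0.2837]
tcp_rot: [0.716, 0.698, 0.0, 0.0]
contact_force: [0.4, 1.0, -0.0]
opening: 0.598
finger_force: 0.0
```

Run:
```python
from h import *
st()
import pickle
cs={n:grab(n) for n in("scene","top")}
pickle.dump(cs,open("c3.pkl","wb"))
m=np.zeros((600,800,3),np.uint8)
R=lambda im,k:cv2.resize(im,None,fx=k,fy=k,interpolation=cv2.INTER_CUBIC)
m[:600,:400]=R(cs["top"]["color"][130:280,240:340],4); m[:520,400:]=R(cs["scene"]["color"][150:280,230:330],4)
cv2.imwrite("pics/p3.png",m)
```

```text
t 16.3 p [ 0.6451 -0.0997  0.2837] ty -0.025 tz [ 0. -0. -1.] op 0.598 ff 0.0 F [ 0.4  1.  -0. ] q [-0.31  0.22  1.6   0.    1.33 -0.28]
```

View pics/p3.png

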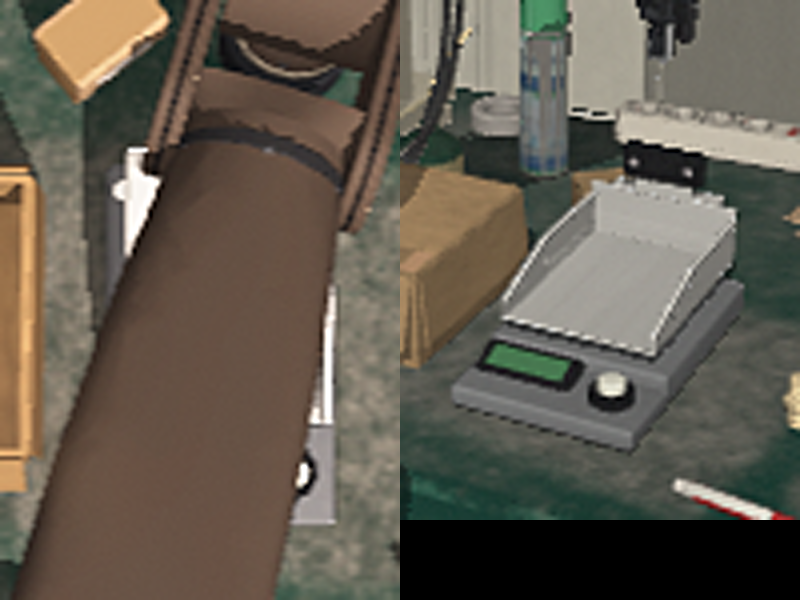

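>>> {"op": "jog_arm", "data": {
  "deltas": "-0.6 -0.1 0 0 0 0;-1 -0.2 0 0 0 0;-1 -0.2 0 0 0 0;-1 -0.2 0 0 0 0;-1 -0.2 0 0 0 0;-1 -0.2 0 0 0 0;-1 -0.2 0 0 0 0;-1 -0.2 0 0 0 0;-1 -0.2 0 0 0 0;-1 -0.2 0 0 0 0;-1 -0.2 0 0 0 0;-1 0 0 0 0 0;-0.27 0 0 0 0 0;0 0 0 0 0 0",
  "gripper": 0
}}

```text
time: 18.15
eef_pos: [0.4074, -0.1415, 0.2817]
tcp_rot: [0.716, 0.698, -0.0, -0.0]
contact_force: [0.4, -0.5, -0.3]
opening: 0.001
finger_force: 0.0
```

>>> {"op": "jog_arm", "data": {
  "deltas": "0 0 -0.6 0 0 0;0 0 -1 0 0 0;0 0 -1 0 0 0;0 0 -1 0 0 0;0 0 -1 0 0 0;0 0 -1 0 0 0;0 0 -1 0 0 0;0 0 -1 0 0 0;0 0 -1 0 0 0;0 0 -1 0 0 0;0 0 -0.6 0 0 0;0 0 0 0 0 0"
}}

```text
time: 19.65
eef_pos: [0.4071, -0.1411, 0.077]
tcp_rot: [0.716, 0.698, -0.0, -0.001]
contact_force: [-0.1, -0.4, 0.2]
opening: -0.002
finger_force: 0.0
```

Run:
```python
from h import *
st()
c=grab("scene")
m=cv2.resize(c["color"][190:290,230:330],None,fx=6,fy=6,interpolation=cv2.INTER_CUBIC)
cv2.imwrite("pics/p4.png",m)
```

```text
t 19.65 p [ 0.4071 -0.1411  0.077 ] ty -0.0248 tz [-0.002  0.002 -1.   ] op -0.002 ff 0.0 F [-0.1 -0.4  0.2] q [-0.57 -0.03  2.28  0.    0.89 -0.55]
```

View pics/p4.png

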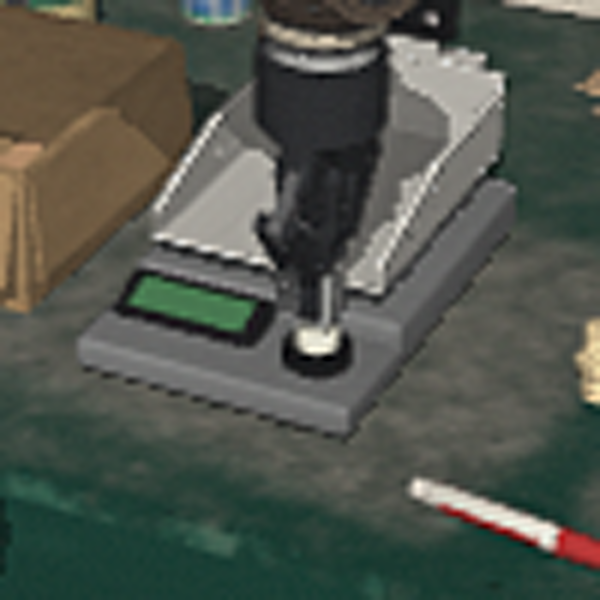

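The shut fingertips hang just above the white key (318,335), aligned. Pressing.

>>> {"op": "jog_arm", "data": {
  "deltas": "0 0 -0.5 0 0 0;0 0 -0.2 0 0 0;0 0 -0.15 0 0 0;0 0 -0.1 0 0 0;0 0 0 0 0 0;0 0 0 0 0 0"
}}

```text
time: 20.45
eef_pos: [0.4088, -0.1423, 0.0627]
tcp_rot: [0.716, 0.698, -0.0, -0.0]
contact_force: [-7.1, 3.3, 23.6]
opening: 0.002
finger_force: 11.6
```

Run:
```python
from h import *
s=st(); print(s["wrist_torque"].round(2))
c=grab("scene")
m=cv2.resize(c["color"][225:265,265:305],None,fx=14,fy=14,interpolation=cv2.INTER_CUBIC)
cv2.imwrite("pics/p5.png",m)
```

```text
t 20.45 p [ 0.4088 -0.1423  0.0627] ty -0.0244 tz [-0.001  0.    -1.   ] op 0.002 ff 11.6 F [-7.1  3.3 23.6] q [-0.57  0.    2.28 -0.    0.86 -0.55]
[ 0.68  1.26 -0.02]
```

View pics/p5.png

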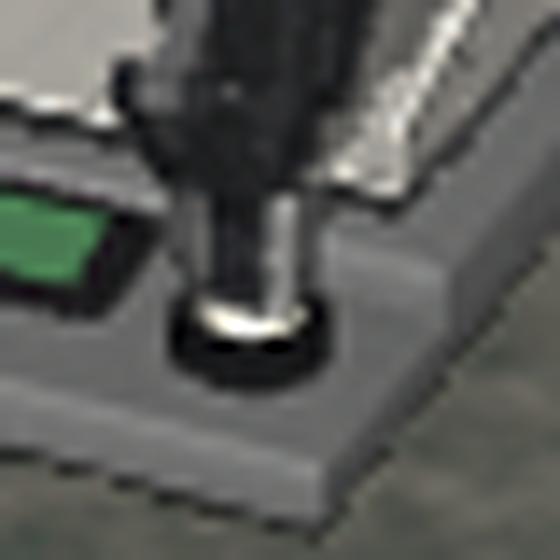

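The key appears nearly flush in its ring (white sliver at (250,320)); I'll re-press stepwise to confirm its travel by the force.

>>> {"op": "jog_arm", "data": {
  "deltas": "0 0 0.5 0 0 0;-0.15 0 0.2 0 0 0;0 0 0 0 0 0"
}}

```text
time: 20.88
eef_pos: [0.4042, -0.1414, 0.073]
tcp_rot: [0.716, 0.698, -0.0, -0.0]
contact_force: [-0.4, -0.5, -0.1]
opening: -0.003
finger_force: 0.0
```

>>> {"op": "jog_arm", "data": {
  "deltas": "0 0 -0.2 0 0 0;0 0 0 0 0 0"
}}

```text
time: 21.12
eef_pos: [0.4043, -0.1415, 0.0687]
tcp_rot: [0.716, 0.698, -0.0, -0.001]
contact_force: [-0.3, 0.3, 1.1]
opening: -0.004
finger_force: 0.8
```

>>> {"op": "jog_arm", "data": {
  "deltas": "0 0 -0.15 0 0 0;0 0 0 0 0 0"
}}

```text
time: 21.38
eef_pos: [0.4045, -0.1415, 0.0661]
tcp_rot: [0.716, 0.698, -0.0, -0.001]
contact_force: [-1.1, 0.9, 2.9]
opening: 0.001
finger_force: 1.5
```

>>> {"op": "jog_arm", "data": {
  "deltas": "0 0 -0.15 0 0 0;0 0 0 0 0 0"
}}

```text
time: 21.62
eef_pos: [0.4046, -0.1416, 0.0633]
tcp_rot: [0.716, 0.698, -0.0, -0.0]
contact_force: [-2.3, 1.9, 4.6]
opening: 0.005
finger_force: 2.3
```

>>> {"op": "jog_arm", "data": {
  "deltas": "0 0 -0.15 0 0 0;0 0 0 0 0 0;0 0 0 0 0 0"
}}

```text
time: 22.0
eef_pos: [0.4049, -0.1417, 0.0627]
tcp_rot: [0.716, 0.698, -0.001, -0.001]
contact_force: [-9.4, 4.9, 22.2]
opening: -0.002
finger_force: 11.1
```

Force rose 1→5 N like the spring, then hit the stop: tare fully pressed. Now raise, open, and re-measure the nipples.

>>> {"op": "jog_arm", "data": {
  "deltas": "0 0 0.7 0 0 0;0 0 1 0 0 0;0 0 1 0 0 0;0 0 1 0 0 0;0 0 1 0 0 0;0 0 1 0 0 0"
}}

```text
time: 22.75
eef_pos: [0.4048, -0.1416, 0.1747]
tcp_rot: [0.716, 0.698, 0.0, 0.0]
contact_force: [-0.6, -1.0, -0.1]
opening: 0.002
finger_force: 0.0
```

```bash
cat > nip.py <<'E'
from h import *
def blobs(c,box):
    b=c["color"].astype(int)
    m=((b[...,2]>140)&(b[...,2]-b[...,0]>25)&(abs(b[...,2]-b[...,1])<60)).astype(np.uint8)
    x0,y0,x1,y1=box; k=np.zeros_like(m);k[y0:y1,x0:x1]=m[y0:y1,x0:x1]
    n,_,st_,ce=cv2.connectedComponentsWithStats(k); return [(ce[i],st_[i]) for i in range(1,n) if 25<st_[i,4]<200]
st()
T,S=grab("top"),grab("scene")
bt=blobs(T,(335,175,408,262)); bs=blobs(S,(318,225,380,285))
print([(c.round(1).tolist(),int(s[4])) for c,s in bt],[(c.round(1).tolist(),int(s[4])) for c,s in bs])
for c,_ in bt:
    print("topz24",atz(T,c,.026).round(4))
    for d,_ in bs:
        P,e=tri(T,c,S,d)
        if e<.008 and 0<P[2]<.06: print(P.round(4),round(e,4))
E
python3 nip.py
```

```text
t 22.75 p [ 0.4048 -0.1416  0.1747] ty -0.0251 tz [ 0.001 -0.    -1.   ] op 0.002 ff 0.0 F [-0.6 -1.  -0.1] q [-0.57 -0.2   2.23  0.    1.12 -0.55]
[([389.7, 194.1], 74), ([358.8, 222.3], 71), ([391.1, 238.0], 76)] [([364.5, 244.4], 79), ([330.0, 249.4], 89), ([353.9, 263.5], 95)]
topz24 [ 0.573 -0.391  0.026]
[ 0.5733 -0.3916  0.0226] 0.0009
topz24 [ 0.4865 -0.2901  0.026 ]
[ 0.4866 -0.2904  0.0236] 0.0004
topz24 [ 0.4359 -0.3873  0.026 ]
[ 0.436  -0.3879  0.0233] 0.0004
```

>>> {"op": "jog_arm", "data": {
  "deltas": "0.51 -0.93 0 0 0 0;0.51 -0.93 0 0 0 0;0.51 -0.93 0 0 0 0;0.51 -0.93 0 0 0 0;0.51 -0.93 0 0 0 0;0.51 -0.93 0 0 0 0;0.51 -0.93 0 0 0 0;0.51 -0.93 0 0 0 0;0 0 -0.6 0 0 0;0 0 -1 0 0 0;0 0 -1 0 0 0;0 0 -1 0 0 0;0 0 -1 0 0 0;0 0 -1 0 0 0;0 0 -1 0 0 0;0 0 -0.6 0 0 0;0 0 0 0 0 0",
  "gripper": 0.75
}}

```text
time: 24.98
eef_pos: [0.4858, -0.29, 0.0291]
tcp_rot: [0.716, 0.698, -0.0, -0.001]
contact_force: [0.1, 0.8, 0.6]
opening: 0.75
finger_force: 0.0
```

>>> {"op": "jog_arm", "data": {
  "deltas": "0 0 0 0 0 0;0 0 0 0 0 0;0 0 0 0 0 0;0 0 0 0 0 0;0 0 0 0 0 0",
  "gripper": 0,
  "squeeze": 40
}}

```text
time: 25.6
eef_pos: [0.4872, -0.2911, 0.0315]
tcp_rot: [0.716, 0.698, 0.0, 0.001]
contact_force: [1.0, -0.0, 6.5]
opening: 0.326
finger_force: 39.4
```

>>> {"op": "jog_arm", "data": {
  "deltas": "0 0 0.6 0 0 0;0 0 1 0 0 0;0 0 1 0 0 0;0 0 1 0 0 0;0 0 1 0 0 0;0 0 1 0 0 0;0 0 1 0 0 0;0.26 0.9 0.9 0 0 0;0.26 0.96 0.9 0 0 0;0.26 0.96 0 0 0 0;0.26 0.96 0 0 0 0;0.26 0.96 0 0 0 0;0.26 0.96 0 0 0 0;0.26 0.96 0 0 0 0;0.26 0.96 0 0 0 0;0.26 0.96 0 0 0 0;0.26 0.96 0 0 0 0;0.26 0.96 0 0 0 0;0.26 0.96 0 0 0 0;0 0 0 0 0 0"
}}

```text
time: 28.1
eef_pos: [0.549, -0.0599, 0.1983]
tcp_rot: [0.715, 0.699, -0.0, -0.0]
contact_force: [0.3, 0.3, -0.7]
opening: 0.325
finger_force: 39.6
```

>>> {"op": "jog_arm", "data": {
  "deltas": "0 0 -0.8 0 0 0;0 0 -1 0 0 0;0 0 -1 0 0 0;0 0 -0.9 0 0 0;0 0 -0.7 0 0 0;0 0 -0.35 0 0 0;0 0 -0.15 0 0 0;0 0 0 0 0 0"
}}

```text
time: 29.1
eef_pos: [0.5491, -0.0613, 0.1007]
tcp_rot: [0.716, 0.698, 0.0, 0.0]
contact_force: [0.8, 0.6, -0.5]
opening: 0.325
finger_force: 39.6
```

>>> {"op": "jog_arm", "data": {
  "deltas": "0 0 -0.15 0 0 0;0 0 -0.1 0 0 0;0 0 0 0 0 0"
}}

```text
time: 29.48
eef_pos: [0.5487, -0.0612, 0.0952]
tcp_rot: [0.716, 0.698, -0.0, -0.0]
contact_force: [-0.1, 0.1, -0.6]
opening: 0.328
finger_force: 39.6
```

>>> {"op": "jog_arm", "data": {
  "deltas": "0 0 0 0 0 0;0 0 0 0 0 0;0 0 0 0 0 0;0 0 0.6 0 0 0;0 0 1 0 0 0;0 0 1 0 0 0;0 0 1 0 0 0;0 0 1 0 0 0",
  "gripper": 0.65
}}

```text
time: 30.48
eef_pos: [0.549, -0.0613, 0.189]
tcp_rot: [0.716, 0.698, 0.0, 0.001]
contact_force: [0.5, -0.5, -0.2]
opening: 0.651
finger_force: 0.0
```

```bash
python3 nip.py
```

```text
t 30.48 p [ 0.549  -0.0613  0.189 ] ty -0.0249 tz [ 0.001 -0.    -1.   ] op 0.651 ff 0.0 F [ 0.5 -0.5 -0.2] q [-0.29  0.08  1.94  0.    1.13 -0.27]
[([389.6, 194.1], 70), ([391.0, 237.8], 70)] [([364.5, 244.4], 79), ([353.9, 263.5], 95)]
topz24 [ 0.5732 -0.3908  0.026 ]
[ 0.5736 -0.3915  0.0224] 0.0008
topz24 [ 0.4365 -0.387   0.026 ]
[ 0.4366 -0.3878  0.0229] 0.0004
```

>>> {"op": "jog_arm", "data": {
  "deltas": "0.07 -0.97 0 0 0 0;0.07 -0.97 0 0 0 0;0.07 -0.97 0 0 0 0;0.07 -0.97 0 0 0 0;0.07 -0.97 0 0 0 0;0.07 -0.97 0 0 0 0;0.07 -0.97 0 0 0 0;0.07 -0.97 0 0 0 0;0.07 -0.97 0 0 0 0;0.07 -0.97 0 0 0 0;0.07 -0.97 0 0 0 0;0.07 -0.97 0 0 0 0;0.07 -0.97 0 0 0 0;0.07 -0.97 0 0 0 0;0.07 -0.97 -0.3 0 0 0;0.07 -0.97 -0.5 0 0 0;0.07 -0.97 -0.7 0 0 0;0 0 0 0 0 0",
  "gripper": 0.75
}}

```text
time: 32.83
eef_pos: [0.5715, -0.3918, 0.1546]
tcp_rot: [0.716, 0.698, -0.0, -0.002]
contact_force: [0.7, -0.1, 0.5]
opening: 0.755
finger_force: 0.0
```

>>> {"op": "jog_arm", "data": {
  "deltas": "0 0 -0.8 0 0 0;0 0 -1 0 0 0;0 0 -1 0 0 0;0 0 -1 0 0 0;0 0 -1 0 0 0;0 0 -1 0 0 0;0 0 -0.6 0 0 0;0 0 0 0 0 0"
}}

```text
time: 33.83
eef_pos: [0.5719, -0.3906, 0.0277]
tcp_rot: [0.716, 0.698, -0.0, -0.001]
contact_force: [0.5, 0.6, -0.3]
opening: 0.753
finger_force: 0.0
```

>>> {"op": "jog_arm", "data": {
  "deltas": "0 0 0 0 0 0;0 0 0 0 0 0;0 0 0 0 0 0;0 0 0 0 0 0;0 0 0 0 0 0",
  "gripper": 0
}}

```text
time: 34.45
eef_pos: [0.5733, -0.3917, 0.0308]
tcp_rot: [0.716, 0.698, 0.0, 0.001]
contact_force: [0.2, -0.1, 5.5]
opening: 0.303
finger_force: 39.8
```

>>> {"op": "jog_arm", "data": {
  "deltas": "0 0 0.6 0 0 0;0 0 1 0 0 0;0 0 1 0 0 0;0 0 1 0 0 0;0 0 1 0 0 0;0 0 1 0 0 0;-0.1 0.95 1 0 0 0;-0.1 0.95 1 0 0 0;-0.1 0.95 0.8 0 0 0;-0.1 0.95 0 0 0 0;-0.1 0.95 0 0 0 0;-0.1 0.95 0 0 0 0;-0.1 0.95 0 0 0 0;-0.1 0.95 0 0 0 0;-0.1 0.95 0 0 0 0;-0.1 0.95 0 0 0 0;-0.1 0.95 0 0 0 0;-0.1 0.95 0 0 0 0;-0.1 0.95 0 0 0 0;0 0 0 0 0 0"
}}

```text
time: 36.95
eef_pos: [0.5464, -0.1426, 0.1973]
tcp_rot: [0.715, 0.699, -0.0, -0.0]
contact_force: [0.7, -0.7, -1.0]
opening: 0.299
finger_force: 39.6
```

>>> {"op": "jog_arm", "data": {
  "deltas": "0 0 -0.8 0 0 0;0 0 -1 0 0 0;0 0 -1 0 0 0;0 0 -0.9 0 0 0;0 0 -0.7 0 0 0;0 0 -0.35 0 0 0;0 0 -0.25 0 0 0;0 0 -0.1 0 0 0;0 0 0 0 0 0"
}}

```text
time: 38.08
eef_pos: [0.5469, -0.1442, 0.0958]
tcp_rot: [0.716, 0.698, 0.0, 0.0]
contact_force: [0.5, 0.3, 0.1]
opening: 0.303
finger_force: 39.6
```

>>> {"op": "jog_arm", "data": {
  "deltas": "0 0 0 0 0 0;0 0 0 0 0 0;0 0 0 0 0 0;0 0 0.6 0 0 0;0 0 1 0 0 0;0 0 1 0 0 0;0 0 1 0 0 0;0 0 1 0 0 0",
  "gripper": 0.65
}}

```text
time: 39.08
eef_pos: [0.5468, -0.1441, 0.1893]
tcp_rot: [0.716, 0.698, 0.0, 0.001]
contact_force: [-0.2, -0.4, 0.3]
opening: 0.653
finger_force: 0.0
```

```bash
python3 nip.py
```

```text
t 39.08 p [ 0.5468 -0.1441  0.1893] ty -0.025 tz [ 0.001 -0.001 -1.   ] op 0.653 ff 0.0 F [-0.2 -0.4  0.3] q [-0.44  0.1   1.9  -0.    1.13 -0.41]
[([391.0, 237.8], 69)] [([353.9, 263.5], 94)]
topz24 [ 0.4366 -0.387   0.026 ]
[ 0.4367 -0.3877  0.0231] 0.0004
```

>>> {"op": "jog_arm", "data": {
  "deltas": "-0.42 -0.94 0 0 0 0;-0.42 -0.94 0 0 0 0;-0.42 -0.94 0 0 0 0;-0.42 -0.94 0 0 0 0;-0.42 -0.94 0 0 0 0;-0.42 -0.94 0 0 0 0;-0.42 -0.94 0 0 0 0;-0.42 -0.94 0 0 0 0;-0.42 -0.94 0 0 0 0;-0.42 -0.94 0 0 0 0;-0.42 -0.94 0 0 0 0;-0.42 -0.94 -0.4 0 0 0;-0.42 -0.94 -0.8 0 0 0;0 0 -1 0 0 0;0 0 -1 0 0 0;0 0 -1 0 0 0;0 0 -1 0 0 0;0 0 0 0 0 0",
  "gripper": 0.75
}}

```text
time: 41.42
eef_pos: [0.4365, -0.3869, 0.0807]
tcp_rot: [0.716, 0.698, 0.0, -0.002]
contact_force: [-0.1, 0.5, -0.1]
opening: 0.746
finger_force: 0.0
```

>>> {"op": "jog_arm", "data": {
  "deltas": "0 0 -0.9 0 0 0;0 0 -0.9 0 0 0;0 0 -0.8 0 0 0;0 0 -0.1 0 0 0;0 0 0 0 0 0"
}}

```text
time: 42.05
eef_pos: [0.4374, -0.3886, 0.0292]
tcp_rot: [0.716, 0.698, 0.0, -0.0]
contact_force: [0.8, -0.4, 0.8]
opening: 0.752
finger_force: 0.0
```

>>> {"op": "jog_arm", "data": {
  "deltas": "0 0 0 0 0 0;0 0 0 0 0 0;0 0 0 0 0 0;0 0 0 0 0 0;0 0 0 0 0 0",
  "gripper": 0
}}

```text
time: 42.68
eef_pos: [0.4377, -0.389, 0.0303]
tcp_rot: [0.716, 0.698, -0.0, 0.001]
contact_force: [-0.7, 0.1, 5.6]
opening: 0.326
finger_force: 39.2
```

>>> {"op": "jog_arm", "data": {
  "deltas": "0 0 0.6 0 0 0;0 0 1 0 0 0;0 0 1 0 0 0;0 0 1 0 0 0;0 0 1 0 0 0;0.37 0.95 1 0 0 0;0.37 0.95 1 0 0 0;0.37 0.95 1 0 0 0;0.37 0.95 0.9 0 0 0;0.37 0.95 0 0 0 0;0.37 0.95 0 0 0 0;0.37 0.95 0 0 0 0;0.37 0.95 0 0 0 0;0.37 0.95 0 0 0 0;0.37 0.95 0 0 0 0;0.37 0.95 0 0 0 0;0.37 0.95 0 0 0 0;0.37 0.95 0 0 0 0;0.37 0.95 0 0 0 0;0.37 0.95 0 0 0 0"
}}

```text
time: 45.18
eef_pos: [0.5489, -0.1022, 0.1993]
tcp_rot: [0.716, 0.698, 0.0, 0.0]
contact_force: [-0.4, 0.5, -1.1]
opening: 0.321
finger_force: 39.5
```

>>> {"op": "jog_arm", "data": {
  "deltas": "0 0 -0.8 0 0 0;0 0 -1 0 0 0;0 0 -1 0 0 0;0 0 -0.9 0 0 0;0 0 -0.7 0 0 0;0 0 -0.35 0 0 0;0 0 -0.25 0 0 0;0 0 -0.15 0 0 0;0 0 0 0 0 0"
}}

```text
time: 46.3
eef_pos: [0.5486, -0.1035, 0.0966]
tcp_rot: [0.716, 0.698, 0.0, 0.0]
contact_force: [0.4, 0.3, -0.3]
opening: 0.323
finger_force: 39.5
```

>>> {"op": "jog_arm", "data": {
  "deltas": "0 0 -0.1 0 0 0;0 0 0 0 0 0"
}}

```text
time: 46.55
eef_pos: [0.5484, -0.1035, 0.0944]
tcp_rot: [0.716, 0.698, 0.0, 0.0]
contact_force: [-0.7, 0.3, -0.4]
opening: 0.326
finger_force: 39.5
```

>>> {"op": "jog_arm", "data": {
  "deltas": "0 0 0 0 0 0;0 0 0 0 0 0;0 0 0 0 0 0;0 0 0.6 0 0 0;0 0 1 0 0 0;0 0 1 0 0 0;0 0 1 0 0 0;0 0 1 0 0 0;0 0 1 0 0 0;0 0 1 0 0 0;0 0 1 0 0 0;0 0 1 0 0 0;0 0 1 0 0 0;0 0 0 0 0 0;0 0 0 0 0 0;0 0 0 0 0 0;0 0 0 0 0 0;0 0 0 0 0 0",
  "gripper": 0.65
}}

```text
time: 48.8
eef_pos: [0.5482, -0.1034, 0.2858]
tcp_rot: [0.716, 0.698, -0.0, -0.0]
contact_force: [0.3, -0.2, -0.1]
opening: 0.653
finger_force: 0.0
```

>>> {"op": "jog_arm", "data": {
  "deltas": "0.9 0.04 0 0 0 0;0.9 0.04 0 0 0 0;0.9 0.04 0 0 0 0;0.9 0.04 0 0 0 0;0.9 0.04 0 0 0 0;0.35 0 0 0 0 0;0 0 0 0 0 0;0 0 0 0 0 0;0 0 0 0 0 0;0 0 0 0 0 0"
}}

```text
time: 50.05
eef_pos: [0.6451, -0.0995, 0.2865]
tcp_rot: [0.716, 0.698, 0.0, 0.0]
contact_force: [0.3, -1.1, -0.1]
opening: 0.649
finger_force: 0.0
```

Run:
```python
from h import *
st()
import pickle
cs={n:grab(n) for n in("scene","top")}
pickle.dump(cs,open("c4.pkl","wb"))
m=np.zeros((600,800,3),np.uint8)
R=lambda im,k:cv2.resize(im,None,fx=k,fy=k,interpolation=cv2.INTER_CUBIC)
m[:480,:400]=R(cs["scene"]["color"][170:290,230:330],4)
m[:400,400:]=R(cs["top"]["color"][130:330,100:300],2)
cv2.imwrite("pics/p6.png",m)
```

```text
t 50.05 p [ 0.6451 -0.0995  0.2865] ty -0.0251 tz [ 0. -0. -1.] op 0.649 ff 0.0 F [ 0.3 -1.1 -0.1] q [-0.31  0.21  1.6   0.    1.33 -0.28]
```

View pics/p6.png

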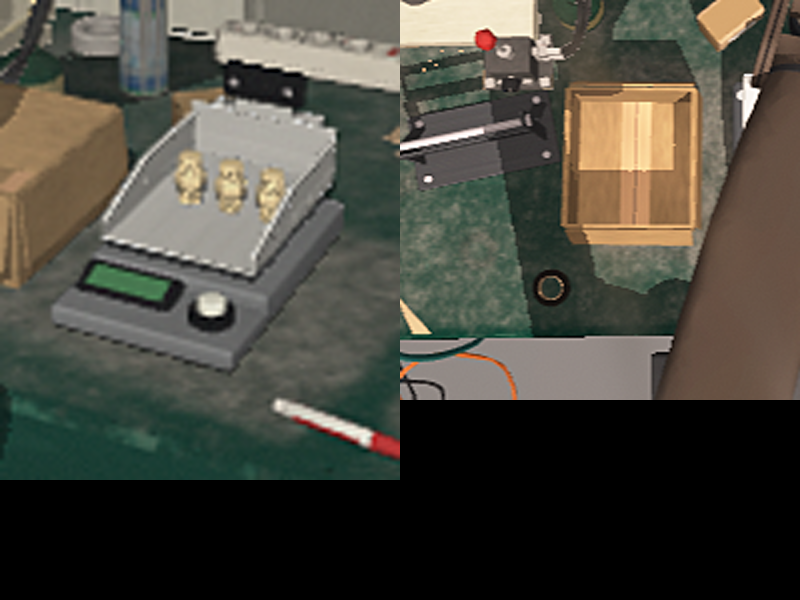

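Three nipples stand in the pan (190–270,180), hand is off; carton rim spans (562–700, 82–230), unmoved. Next: grip the pan.

>>> {"op": "jog_arm", "data": {
  "deltas": "0 0 -0.7 0 0 0;0 0 -1 0 0 0;0 0 -1 0 0 0;0 0 -1 0 0 0;0 0 -1 0 0 0;0 0 -1 0 0 0;0 0 -0.7 0 0 0;0 0 -0.3 0 0 0;0 0 0 0 0 0"
}}

```text
time: 51.28
eef_pos: [0.6454, -0.0995, 0.1521]
tcp_rot: [0.716, 0.698, -0.0, -0.0]
contact_force: [0.8, -0.1, 0.1]
opening: 0.65
finger_force: 0.0
```

>>> {"op": "jog_arm", "data": {
  "deltas": "0 0 0 0 0 0;0 0 0 0 0 0;0 0 0 0 0 0;0 0 0 0 0 0;0 0 0 0 0 0;0 0 0 0 0 0",
  "gripper": 0,
  "squeeze": 100
}}

```text
time: 52.02
eef_pos: [0.6461, -0.0996, 0.1535]
tcp_rot: [0.716, 0.698, 0.001, 0.001]
contact_force: [0.0, 0.0, 4.4]
opening: 0.17
finger_force: 98.4
```

>>> {"op": "jog_arm", "data": {
  "deltas": "0 0 0.2 0 0 0;0 0 0.5 0 0 0;0 0 0.8 0 0 0;0 0 0.8 0 0 0;0 0 0.8 0 0 0;0 0 0.8 0 0 0;0 0 0.8 0 0 0;0 0 0.8 0 0 0;0 0 0.8 0 0 0;0 0 0.8 0 0 0;0 0 0.4 0 0 0;0 0 0 0 0 0"
}}

```text
time: 53.52
eef_pos: [0.6457, -0.0996, 0.3033]
tcp_rot: [0.716, 0.698, 0.0, 0.001]
contact_force: [-0.2, 0.6, -5.5]
opening: 0.177
finger_force: 97.7
```

>>> {"op": "jog_arm", "data": {
  "deltas": "0.1 0.2 0 0 0 0;0.2 0.4 0 0 0 0;0.35 0.65 0 0 0 0.02;0.45 0.85 0 0 0 0.02;0.45 0.85 0 0 0 0.02;0.45 0.85 0 0 0 0.02;0.45 0.85 0 0 0 0.02;0.45 0.85 0 0 0 0.02;0.45 0.85 0 0 0 0.02;0.45 0.85 0 0 0 0.02;0.45 0.85 0 0 0 0.02;0.45 0.85 0 0 0 0.02;0.45 0.85 0 0 0 0.02;0.45 0.85 0 0 0 0.02;0.45 0.85 0 0 0 0.02;0.35 0.65 0 0 0 0.01;0.2 0.4 0 0 0 0;0.1 0.15 0 0 0 0;0 0 0 0 0 0;0 0 0 0 0 0"
}}

```text
time: 56.02
eef_pos: [0.7793, 0.1529, 0.3024]
tcp_rot: [0.707, 0.708, -0.0, 0.0]
contact_force: [-0.2, -0.2, -5.3]
opening: 0.176
finger_force: 97.8
```

Run:
```python
from h import *
st()
import pickle
cs={n:grab(n) for n in("scene","top")}
pickle.dump(cs,open("c5.pkl","wb"))
m=np.zeros((600,800,3),np.uint8)
R=lambda im,k:cv2.resize(im,None,fx=k,fy=k,interpolation=cv2.INTER_CUBIC)
m[:480,:400]=R(cs["scene"]["color"][120:240,180:280],4)
m[:400,400:]=R(cs["top"]["color"][130:330,100:300],2)
cv2.imwrite("pics/p7.png",m)
```

```text
t 56.02 p [0.7793 0.1529 0.3024] ty 0.0014 tz [-0. -0. -1.] op 0.176 ff 97.8 F [-0.2 -0.2 -5.3] q [ 0.07  0.53  1.17 -0.    1.45  0.07]
```

View pics/p7.png

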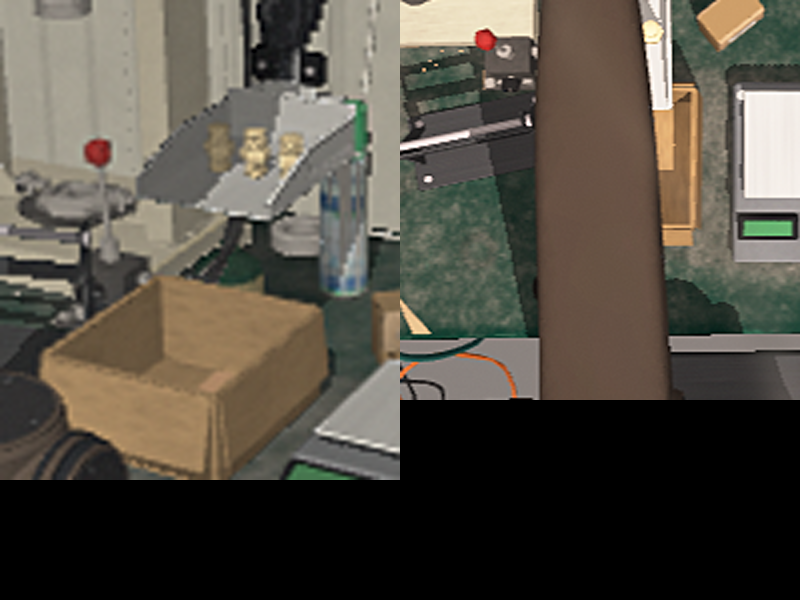

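Run:
```python
from h import *
import pickle
cs=pickle.load(open("c5.pkl","rb"));S=cs["scene"]
P=[atz(S,((u+.5)/4-.5+180,(v+.5)/4-.5+120),.1)[:2] for u,v in((42,353),(160,278),(328,325),(213,395))]
print(np.round(P,3).tolist(),np.mean(P,0).round(4))
```

```text
[[0.426, 0.248], [0.625, 0.234], [0.597, 0.027], [0.42, 0.059]] [0.517  0.1417]
```

>>> {"op": "jog_arm", "data": {
  "deltas": "-0.41 -0.08 0.03 0 -0.5 0;-0.41 -0.08 0.03 0 -0.5 0;-0.41 -0.08 0.03 0 -0.5 0;-0.41 -0.08 0.03 0 -0.5 0;-0.36 0 0.08 0 -0.5 0;-0.36 0 0.08 0 -0.5 0;-0.36 0 0.08 0 -0.5 0;-0.36 0 0.08 0 -0.5 0;0 0 0 0 0 0"
}}

```text
time: 57.25
eef_pos: [0.7165, 0.147, 0.3112]
tcp_rot: [0.692, 0.694, 0.14, 0.14]
contact_force: [0.3, -0.3, -5.0]
opening: 0.175
finger_force: 98.4
```

>>> {"op": "jog_arm", "data": {
  "deltas": "-0.44 0 0.33 0 -0.5 0;-0.44 0 0.33 0 -0.5 0;-0.44 0 0.33 0 -0.5 0;-0.44 0 0.33 0 -0.5 0;0 0 0 0 0 0;0 0 0 0 0 0"
}}

```text
time: 58.0
eef_pos: [0.6831, 0.1469, 0.3383]
tcp_rot: [0.675, 0.676, 0.209, 0.209]
contact_force: [-0.5, 0.5, -3.7]
opening: 0.171
finger_force: 101.0
```

>>> {"op": "jog_arm", "data": {
  "deltas": "-0.49 0 0.24 0 -0.5 0;-0.49 0 0.24 0 -0.5 0;-0.49 0 0.24 0 -0.5 0;-0.49 0 0.24 0 -0.5 0;-0.53 0 0.13 0 -0.5 0;-0.53 0 0.13 0 -0.5 0;-0.53 0 0.13 0 -0.5 0;-0.53 0 0.13 0 -0.5 0;0 0 0 0 0 0;0 0 0 0 0 0;0 0 0 0 0 0"
}}

```text
time: 59.38
eef_pos: [0.6016, 0.147, 0.3675]
tcp_rot: [0.62, 0.621, 0.339, 0.339]
contact_force: [0.0, 0.1, -2.6]
opening: 0.173
finger_force: 101.1
```

Run:
```python
from h import *
st()
import pickle
cs={n:grab(n) for n in("scene","top")}
pickle.dump(cs,open("c6.pkl","wb"))
m=np.zeros((600,800,3),np.uint8)
R=lambda im,k:cv2.resize(im,None,fx=k,fy=k,interpolation=cv2.INTER_CUBIC)
m[:520,:400]=R(cs["scene"]["color"][110:240,180:280],4)
m[:400,400:]=R(cs["top"]["color"][130:330,100:300],2)
cv2.imwrite("pics/p8.png",m)
```

```text
t 59.38 p [0.6016 0.147  0.3675] ty 0.0032 tz [ 0.841 -0.    -0.541] op 0.173 ff 101.1 F [ 0.   0.1 -2.6] q [ 0.11 -0.28  2.13 -0.31  0.32  0.35]
```

View pics/p8.png

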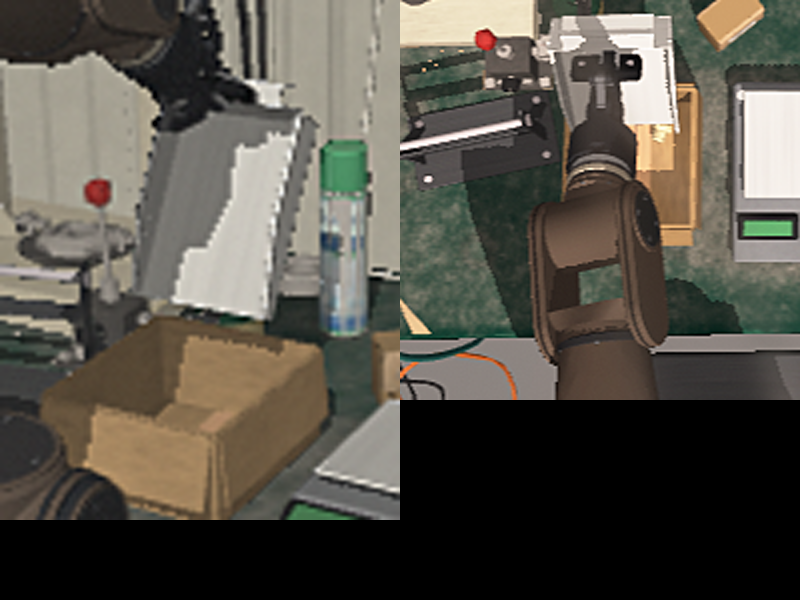

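>>> {"op": "jog_arm", "data": {
  "deltas": "0.12 0 0 0 0.5 0;0.12 0 0 0 0.5 0;0.12 0 0 0 0.5 0;0.12 0 0 0 0.5 0;0.12 0 0 0 0.5 0;0.12 0 0 0 0.5 0;0.12 0 0 0 0.5 0;0.12 0 0 0 0.5 0;0.12 0 0 0 0.5 0;0.12 0 0 0 0.5 0;0.12 0 0 0 0.5 0;0.12 0 0 0 0.5 0;0.12 0 0 0 0.5 0;0.12 0 0 0 0.5 0;0.12 0 0 0 0.5 0;0.12 0 0 0 0.5 0;0.12 0 0 0 0.5 0;0.12 0 0 0 0.5 0;0.12 0 0 0 0.5 0;0.12 0 0 0 0.5 0"
}}

```text
time: 61.98
eef_pos: [0.6503, 0.1471, 0.3674]
tcp_rot: [0.706, 0.708, 0.001, 0.001]
contact_force: [-0.8, -0.1, -3.2]
opening: 0.169
finger_force: 100.8
```

Run:
```python
from h import *
s=st(); p=s["eef_pos"]; print((np.array([.5514,.3716,.30])-p)/.02)
import pickle
cs={n:grab(n) for n in("scene","top")}
pickle.dump(cs,open("c7.pkl","wb"))
```

```text
t 61.98 p [0.6503 0.1471 0.3674] ty 0.0021 tz [ 0.002  0.    -1.   ] op 0.169 ff 100.8 F [-0.8 -0.1 -3.2] q [0.07 0.21 1.46 0.   1.47 0.07]
[-4.94318047 11.22387626 -3.36797917]
```

>>> {"op": "jog_arm", "data": {
  "deltas": "-0.38 0.86 0 0 0 0.14;-0.38 0.86 0 0 0 0.14;-0.38 0.86 0 0 0 0.14;-0.38 0.86 0 0 0 0.14;-0.38 0.86 0 0 0 0.14;-0.38 0.86 0 0 0 0.14;-0.38 0.86 0 0 0 0.14;-0.38 0.86 0 0 0 0.14;-0.38 0.86 0 0 0 0.14;-0.38 0.86 0 0 0 0.14;-0.38 0.86 0 0 0 0.14;-0.38 0.86 -0.8 0 0 0.14;-0.38 0.86 -0.9 0 0 0.17;0 0 -0.9 0 0 0;0 0 -0.8 0 0 0;0 0 0 0 0 0;0 0 0 0 0 0"
}}

```text
time: 64.2
eef_pos: [0.5508, 0.3703, 0.2997]
tcp_rot: [0.638, 0.77, 0.0, 0.0]
contact_force: [1.2, 0.3, -3.1]
opening: 0.169
finger_force: 100.9
```

Run:
```python
from h import *
st()
import pickle
cs={n:grab(n) for n in("scene","top")}
pickle.dump(cs,open("c8.pkl","wb"))
m=np.zeros((600,800,3),np.uint8)
R=lambda im,k:cv2.resize(im,None,fx=k,fy=k,interpolation=cv2.INTER_CUBIC)
m[:480,:480]=R(cs["scene"]["color"][100:220,120:240],4)
m[:480,480:]=R(cs["top"]["color"][160:280,170:250],4)
cv2.imwrite("pics/p9.png",m)
```

```text
t 64.2 p [0.5508 0.3703 0.2997] ty 0.1861 tz [ 0.001  0.    -1.   ] op 0.169 ff 100.9 F [ 1.2  0.3 -3.1] q [ 0.44  0.23  1.56 -0.    1.36  0.25]
```

View pics/p9.png

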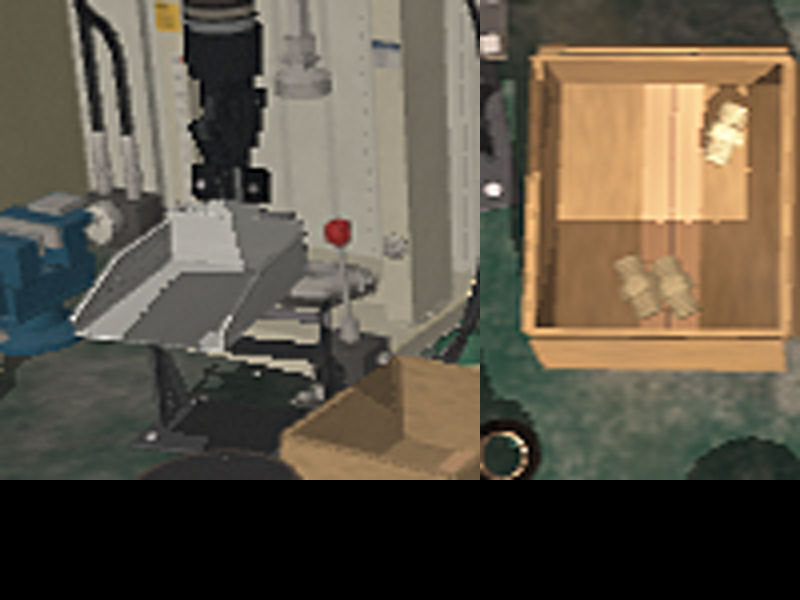

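All three nipples are in the carton ((727,130), (638,287), (675,287)); pan empty. I'll check its attitude in the grip before hanging.

Run:
```python
from h import *
import pickle
from scipy.optimize import least_squares
S=pickle.load(open("c8.pkl","rb"))["scene"]
inv=lambda p:np.c_[(p[:,0]+.5-120)*4,(p[:,1]+.5-100)*4]
M=np.array([(-100,73.5,3),(-100,-73.5,3),(90.5,42,108),(90.5,-42,108),(90.5,-42,72),(90.5,42,72)])/1000
obs=np.array([(78,330),(222,345),(193,164),(268,168),(268,203),(193,196)],float)
T0=np.array([.5508,.3703,.2997])
def pr(p):
    R=Ro.from_euler("zy",[.1861+p[3],p[4]]).as_matrix()
    g=np.array([.0985,-.0015,.0939])
    return inv(proj(S,(M-g)@R.T+T0+p[:3]))
print(pr(np.zeros(5)).round().tolist())
r=least_squares(lambda p:np.r_[(pr(p)-obs).ravel(),p/np.array([.003,.003,.003,.03,.06])],np.zeros(5)); print(r.x.round(4),r.fun[:12].round(1))
```

```text
[[78.0, 332.0], [225.0, 348.0], [190.0, 164.0], [268.0, 171.0], [271.0, 206.0], [193.0, 199.0]]
[ 0.0025  0.0014  0.0012 -0.0103  0.0006] [-0.9 -0.6  0.5  0.8 -3.  -1.9  0.2  0.7  2.9  0.6  0.4  0.7]
```

>>> {"op": "jog_arm", "data": {
  "deltas": "0.03 0.06 -0.5 0 0 0;0 0 -0.8 0 0 0;0 0 -0.8 0 0 0;0 0 -0.6 0 0 0;0 0 -0.4 0 0 0;0 0 -0.2 0 0 0;0 0 0 0 0 0"
}}

```text
time: 65.18
eef_pos: [0.5508, 0.372, 0.2331]
tcp_rot: [0.638, 0.77, 0.0, 0.0]
contact_force: [0.0, 0.1, -2.8]
opening: 0.171
finger_force: 100.8
```

>>> {"op": "jog_arm", "data": {
  "deltas": "0 0 -0.25 0 0 0;0 0 -0.25 0 0 0;0 0 -0.25 0 0 0;0 0 0 0 0 0"
}}

```text
time: 65.68
eef_pos: [0.5504, 0.3718, 0.2172]
tcp_rot: [0.638, 0.77, -0.001, -0.0]
contact_force: [0.5, 0.1, -3.5]
opening: 0.172
finger_force: 100.8
```

>>> {"op": "jog_arm", "data": {
  "deltas": "0 0 -0.2 0 0 0;0 0 -0.2 0 0 0;0 0 -0.15 0 0 0;0 0 -0.1 0 0 0;0 0 -0.1 0 0 0;0 0 0 0 0 0"
}}

```text
time: 66.42
eef_pos: [0.5507, 0.3719, 0.2029]
tcp_rot: [0.638, 0.77, -0.0, -0.0]
contact_force: [0.6, 0.3, -3.4]
opening: 0.168
finger_force: 100.8
```

>>> {"op": "jog_arm", "data": {
  "deltas": "0 0 -0.1 0 0 0;0 0 -0.05 0 0 0;0 0 0 0 0 0"
}}

```text
time: 66.8
eef_pos: [0.5507, 0.3719, 0.2]
tcp_rot: [0.638, 0.77, -0.0, -0.0]
contact_force: [-0.1, -0.4, -2.9]
opening: 0.172
finger_force: 100.8
```

>>> {"op": "jog_arm", "data": {
  "deltas": "0 0 -0.1 0 0 0;0 0 -0.05 0 0 0;0 0 0 0 0 0"
}}

```text
time: 67.18
eef_pos: [0.5509, 0.372, 0.1994]
tcp_rot: [0.638, 0.77, 0.0, 0.0]
contact_force: [-3.8, -2.4, 5.0]
opening: 0.168
finger_force: 102.1
```

Contact with the bar at the original height (z 0.1994, force now upward). Release and retreat.

>>> {"op": "jog_arm", "data": {
  "deltas": "0 0 0 0 0 0;0 0 0 0 0 0;0 0 0 0 0 0;0 0 0 0 0 0;0 0 0.5 0 0 0;0 0 1 0 0 0;0 0 1 0 0 0;0 0 1 0 0 0;0 0 1 0 0 0;0 0 1 0 0 0;0 0 0 0 0 0;0 0 0 0 0 0",
  "gripper": 0.6
}}

```text
time: 68.68
eef_pos: [0.5505, 0.3718, 0.3063]
tcp_rot: [0.638, 0.77, -0.001, -0.0]
contact_force: [0.7, -0.2, -0.1]
opening: 0.602
finger_force: 0.0
```

Run:
```python
from h import *
st()
cs={n:grab(n) for n in("scene","top")}
m=np.zeros((600,800,3),np.uint8)
R=lambda im,k:cv2.resize(im,None,fx=k,fy=k,interpolation=cv2.INTER_CUBIC)
m[:480,:480]=R(cs["scene"]["color"][110:230,110:230],4)
m[:480,480:]=R(cs["top"]["color"][160:280,170:250],4)
cv2.imwrite("pics/p10.png",m)
```

```text
t 68.67 p [0.5505 0.3718 0.3063] ty 0.187 tz [-0.001 -0.001 -1.   ] op 0.602 ff 0.0 F [ 0.7 -0.2 -0.1] q [0.44 0.23 1.54 0.   1.37 0.25]
```

View pics/p10.png

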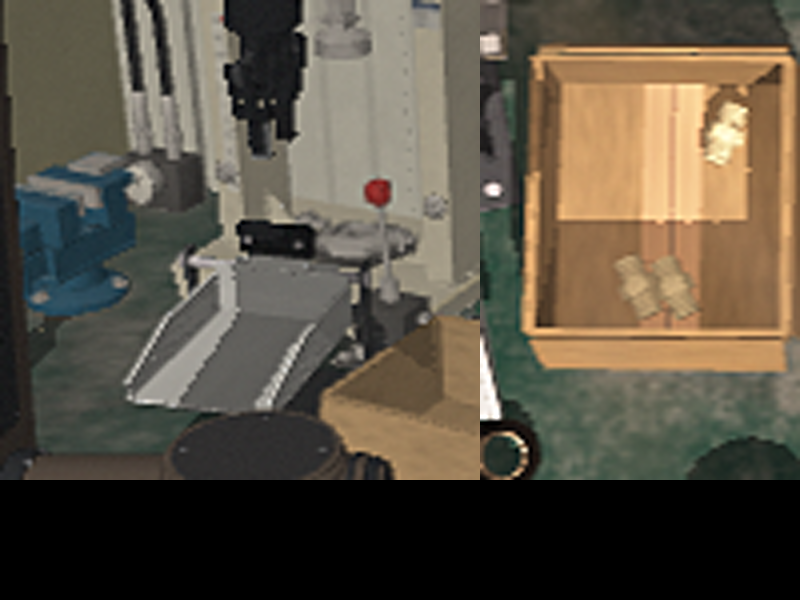

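The pan hangs at exactly its original pixels (grip at (240–314, 220–257)) and all three nipples lie in the carton. Handing in.

```bash
python3 -c "
from plant import ctrl
print(ctrl.sign_off())"
```

```text
the job is handed in; nothing more can be done
None
```

The job is handed in: the tare key was pressed fully down, all three loose fittings (brass nipples; I found no elbows on the bench) were weighed in the pan and tipped into the carton, and the empty pan hangs level on the rail again; the hand-in gave no verdict.

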